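# Lock off the sole cooler and refit its finned blocks

### The arm

A 6-joint arm with a two-finger parallel gripper is mounted at the origin on the work surface. World frame = base frame: x ahead of the robot, y to its left, z up, the work surface at z = 0. Lengths are in mm, angles in rad, forces in N, time in s.
With the tool pointing down it reaches from about 275 to 1000 mm from the base axis. Payload 8.4 kg.
Tool frame: the origin (TCP) lies midway between the tips of the shut fingers; the grasp point (between the pads) lies grip_depth behind it (grip_depth is the distance from the TCP to the grasp point, in mm); z points along the fingers, y is the line along which they close (so a half turn about z gives the same grasp; the last joint's range is limited). The gripper opens to 85 mm and grips with 20 to 120 N. Pads are 22 mm wide; open, the fingers measure 114 mm over their backs; the gripper's body (76 mm by 85 mm) begins 54 mm behind the grasp point. The pads swing forward as they close: fully open they stand 13 mm farther back than shut.
Start: joints at [1.308, 0.353, 1.633, -0, 1.155, -0.002], TCP at [161.157, 603.868, 199.381] pointing down, gripper open.
Joint ranges: [-2.63, 2.63], [-0.92, 2.1], [0.06, 2.66], [-1.3, 4.44], [0, 2.69], [-3.02, 3.02]. Speed limits (rad/s): [2.22, 2.22, 2.79, 3.14, 3.14, 3.14].

### API

Orientations are given as [roll, pitch, yaw] about the fixed x, y, z axes, in that order (R = Rz(yaw) Ry(pitch) Rx(roll)).
In Python, from rig import * gives the robot as it stands.
- The arm moves only by the shell command python3 -m creep 'ROWS' [FORCE]. ROWS is JSON, a list of rows, each an object of numbers: "x", "y", "z": the shift along the tool's x, y, z in mm; "rx", "ry", "rz": the turn, a rotation vector about the tool's x, y, z in rad; "hand": the finger opening in mm, from 0 to 85.4. A call has 1 to 20 rows; each row shifts and turns the commanded pose from where the row before left it, along the tool's axes as they then stand; what a row does not reach is not made up. A row lasts 1/8 s, in which the tool goes at most 62.5 mm and 10.7 degrees, less where a joint would pass 70% of its speed; a pose out of reach is approached as far as the arm can. A call with a gripper value outside its range is refused whole. The fingers move at their own pace and stop on an object; FORCE is the grip in N (left out, the last holds). Time passes only in rows, so rows that do not move let the fingers close. It gives the time, the measured TCP pose, the force, the opening and the grip force at its end, in the units of the state.
- sense(): the state, without advancing time (a new reading comes with each control period).
- grab_frame(name): name is "scene" or "top"; returns the picture (384x512x3 uint8, red, green, blue); there is no depth.
- get_calibration(name): a dict with "K" (3x3 intrinsics, pixels), "R" (3x3) and "t" (3): a world point X has camera coordinates R X + t. Camera axes: x right, y down, z forward; pixel columns grow to the right and rows downward; lengths in mm; the calibration is good to about 2 mm. A picture is of the moment at which its call begins. get_calibration takes no time and is no camera call.
- sign_off(): hands the job in; it is judged then, once.
The state is a dict: "clock": time; "qpos": joint angles; "qvel": joint speeds; "joint_efforts": joint torques, N m; "eef_pos": TCP position; "tcp_rot": TCP orientation; "contact_force": force on the tool from outside, world axes, zero at the start; "wrist_torque": the same for the moment, N m; "opening": opening from 0.0 (shut) to 1.0 (fully open); "grasp_force": force on a finger pad.
Only numpy, scipy, OpenCV 4.12 (cv2) and the standard library are available. Lean on these libraries where they do the work, as an engineer would, in place of code of your own. Each camera call takes 0.05 s, during which the arm holds its last target. There are 200 camera calls.

### The job

Make the sole cooler safe and refit its cleaned cooling blocks: first turn the rotary isolator handle fully to off, then swing its lockout hasp right out. Then slide the keeper fully back, put every finned block lying on the bench into a free bank of the cooling deck whose fins match it (fine or coarse), fins interlaced and pushed fully home, and slide the keeper fully across again over them. Leave the isolator off with the hasp out, and do not shove or knock over the other things on the bench.

Things in the scene. Friction and masses are not known exactly. Their poses are not given: they have to be found in the camera images.
- handle_grip (a point): grip of the rotary isolator handle on the top face of the grey isolator box (150 x 170 x 68 mm). Black bar 80 (along its x) x 18 x 36 mm high on a round black hub. Point: on the vertical turning axis, 104 mm above the table, 15 below the bar's top, 21 above the hub; its x axis runs along the bar and turns with it
- handle (a joint): isolator handle: 0 = on (bar parallel to the stowed hasp), grows anticlockwise seen from above to 1.571 = off (bar square to that, one end pointing at the hasp's edge of the box). Stays where left; about 0.15 N m of friction
- hasp_knob (a point): upright steel knob at the free end of the lockout hasp, 16 mm across, 34 mm tall, standing on the flat hasp blade (24 mm wide, 4 mm thick) along one edge of the isolator box's top. Point: on the knob's axis, 94 mm above the table, 16 mm below its top and 18 mm above the blade
- hasp_hinge (a point): vertical pivot of the hasp, at the knob's height; the knob circles it at 75 mm radius
- hasp (a joint): lockout hasp: 0 = stowed along the edge of the box, grows anticlockwise seen from above to 1.571 = swung out, standing square off the box. Stays where left; about 0.5 N at the knob moves it
- deck: grey cooling deck, 210 (x) x 250 (y) mm, top 36 mm above the table; origin at the centre of its underside on the table. A dark steel spine 40 mm wide and 84 mm tall runs along its y through the middle, two finned banks on each side of it (58 mm to either side in x, 50 mm to either side in y; which is which varies)
- keeper_knob (a point): upright black knob of the keeper, 16 mm across, 40 mm tall, on a flat steel bar lying on the deck's spine with two cross tabs (66 x 20 x 5 mm, 5 mm above the plates of seated blocks). Point: on the knob's axis, 114 mm above the table, 19 mm below its top and 21 mm above the bar
- keeper (a joint): keeper slide: 0 = slid back (tabs clear of the banks, so blocks go in and out), grows as it slides along the deck's +y to 0.050 m = fully across, with its tabs over the plates of the seated blocks so that they cannot lift; starts near there. Stays where left; about 2 N moves it
- block_fine1_grip (a point): loose finned aluminium block, fine: 4 fins 5 mm thick, 18 mm apart in y. 81 mm tall, stands on its fin tips. Fins 60 mm long (x), 35 deep, under a plate 64 (x) x 62 (y) x 8 mm. Black grip rib on top, 36 (x) x 14 (y) x 38 mm high, pinched across y. 0.25 to 0.5 kg. May be absent. Point: in the rib, 64 mm above the fin tips, 21 above the plate. A half turn about z is the same
- block_fine2_grip (a point): loose finned aluminium block, fine: 4 fins 5 mm thick, 18 mm apart in y. 81 mm tall, stands on its fin tips. Fins 60 mm long (x), 35 deep, under a plate 64 (x) x 62 (y) x 8 mm. Black grip rib on top, 36 (x) x 14 (y) x 38 mm high, pinched across y. 0.25 to 0.5 kg. May be absent. Point: in the rib, 64 mm above the fin tips, 21 above the plate. A half turn about z is the same
- block_coarse1_grip (a point): loose finned aluminium block, coarse: 3 fins 9 mm thick, 27 mm apart in y. 81 mm tall, stands on its fin tips. Fins 60 mm long (x), 35 deep, under a plate 64 (x) x 62 (y) x 8 mm. Black grip rib on top, 36 (x) x 26 (y) x 38 mm high, pinched across y. 0.25 to 0.5 kg. May be absent. Point: in the rib, 64 mm above the fin tips, 21 above the plate. A half turn about z is the same
- block_coarse2_grip (a point): loose finned aluminium block, coarse: 3 fins 9 mm thick, 27 mm apart in y. 81 mm tall, stands on its fin tips. Fins 60 mm long (x), 35 deep, under a plate 64 (x) x 62 (y) x 8 mm. Black grip rib on top, 36 (x) x 26 (y) x 38 mm high, pinched across y. 0.25 to 0.5 kg. May be absent. Point: in the rib, 64 mm above the fin tips, 21 above the plate. A half turn about z is the same
- bank_fine1_floor (a point): fixed bank of upright aluminium fins on the deck, fine: 5 fins 5 mm thick, 18 mm apart in y, 60 mm long (x), 33 tall. Takes a fine block only, its fins between these; 4 mm play each way in x and y. Point: centre of the floor between the fins, 40 mm above the table; axes as the deck's. A block fully home has its grip point 64 mm straight above this point, its x along this x, either way round
- bank_fine2_floor (a point): fixed bank of upright aluminium fins on the deck, fine: 5 fins 5 mm thick, 18 mm apart in y, 60 mm long (x), 33 tall. Takes a fine block only, its fins between these; 4 mm play each way in x and y. Point: centre of the floor between the fins, 40 mm above the table; axes as the deck's. A block fully home has its grip point 64 mm straight above this point, its x along this x, either way round
- bank_coarse1_floor (a point): fixed bank of upright aluminium fins on the deck, coarse: 4 fins 9 mm thick, 27 mm apart in y, 60 mm long (x), 33 tall. Takes a coarse block only, its fins between these; 4 mm play each way in x and y. Point: centre of the floor between the fins, 40 mm above the table; axes as the deck's. A block fully home has its grip point 64 mm straight above this point, its x along this x, either way round
- bank_coarse2_floor (a point): fixed bank of upright aluminium fins on the deck, coarse: 4 fins 9 mm thick, 27 mm apart in y, 60 mm long (x), 33 tall. Takes a coarse block only, its fins between these; 4 mm play each way in x and y. Point: centre of the floor between the fins, 40 mm above the table; axes as the deck's. A block fully home has its grip point 64 mm straight above this point, its x along this x, either way round
- outsole: loose orange outsole lying flat, lugs up, 240 x 90 x 15 mm; bystander. Origin at the centre of its underside; lies along x
- shoe: dark shoe with an orange sole, 240 x 90 x 105 mm, standing; bystander. Origin at the centre of its underside; lies along x
- spray_bottle: white spray bottle, 72 mm across, 200 mm tall; bystander. Origin at the centre of its underside
- aerosol: bare metal aerosol can, 52 mm across, 170 mm tall; bystander. Origin at the centre of its underside
- cement_jar: amber glass jar, 68 mm across, 65 mm tall; bystander. Origin at the centre of its underside
- brush: hand brush 170 mm long, lying; bystander. Origin at the centre of its underside; lies along x
There are look-alikes about, which are no part of the job. What is shaped like the part that bears block_fine1_grip but yellow is not meant. What is shaped like the part that bears block_fine2_grip but green is not meant.

How it is judged (in metres and radians):
On the way, in this order (a step that is already met when the one before it is completed fails the run):
1. the isolator handle is turned to off while the hasp is still stowed (value of joint handle above 1.4 rad and value of joint hasp below 0.6 rad), for 0.2 s.
2. the lockout hasp is swung out, the handle staying off (value of joint hasp above 1.3 rad and value of joint handle above 1.4 rad), for 0.2 s.
3. the keeper is slid back, the isolator locked off (all of step 2 and value of joint keeper below 0.007 m), for 0.2 s.
4. every block is fully home in a matching bank, isolator locked off, keeper still back (all of step 2 and ((x of block_fine1_grip in the frame of bank_fine1_floor between -0.008 and 0.008 m and y of block_fine1_grip in the frame of bank_fine1_floor between -0.008 and 0.008 m and z of block_fine1_grip in the frame of bank_fine1_floor between 0.055 and 0.0685 m and angle between the x axis of block_fine1_grip and the x axis of bank_fine1_floor, either way round below 0.2 rad and angle between block_fine1_grip's own z axis and vertical below 0.1 rad) or (x of block_fine1_grip in the frame of bank_fine2_floor between -0.008 and 0.008 m and y of block_fine1_grip in the frame of bank_fine2_floor between -0.008 and 0.008 m and z of block_fine1_grip in the frame of bank_fine2_floor between 0.055 and 0.0685 m and angle between the x axis of block_fine1_grip and the x axis of bank_fine2_floor, either way round below 0.2 rad and angle between block_fine1_grip's own z axis and vertical below 0.1 rad)) and ((x of block_fine2_grip in the frame of bank_fine1_floor between -0.008 and 0.008 m and y of block_fine2_grip in the frame of bank_fine1_floor between -0.008 and 0.008 m and z of block_fine2_grip in the frame of bank_fine1_floor between 0.055 and 0.0685 m and angle between the x axis of block_fine2_grip and the x axis of bank_fine1_floor, either way round below 0.2 rad and angle between block_fine2_grip's own z axis and vertical below 0.1 rad) or (x of block_fine2_grip in the frame of bank_fine2_floor between -0.008 and 0.008 m and y of block_fine2_grip in the frame of bank_fine2_floor between -0.008 and 0.008 m and z of block_fine2_grip in the frame of bank_fine2_floor between 0.055 and 0.0685 m and angle between the x axis of block_fine2_grip and the x axis of bank_fine2_floor, either way round below 0.2 rad and angle between block_fine2_grip's own z axis and vertical below 0.1 rad)) and ((x of block_coarse1_grip in the frame of bank_coarse1_floor between -0.008 and 0.008 m and y of block_coarse1_grip in the frame of bank_coarse1_floor between -0.008 and 0.008 m and z of block_coarse1_grip in the frame of bank_coarse1_floor between 0.055 and 0.0685 m and angle between the x axis of block_coarse1_grip and the x axis of bank_coarse1_floor, either way round below 0.2 rad and angle between block_coarse1_grip's own z axis and vertical below 0.1 rad) or (x of block_coarse1_grip in the frame of bank_coarse2_floor between -0.008 and 0.008 m and y of block_coarse1_grip in the frame of bank_coarse2_floor between -0.008 and 0.008 m and z of block_coarse1_grip in the frame of bank_coarse2_floor between 0.055 and 0.0685 m and angle between the x axis of block_coarse1_grip and the x axis of bank_coarse2_floor, either way round below 0.2 rad and angle between block_coarse1_grip's own z axis and vertical below 0.1 rad)) and ((x of block_coarse2_grip in the frame of bank_coarse1_floor between -0.008 and 0.008 m and y of block_coarse2_grip in the frame of bank_coarse1_floor between -0.008 and 0.008 m and z of block_coarse2_grip in the frame of bank_coarse1_floor between 0.055 and 0.0685 m and angle between the x axis of block_coarse2_grip and the x axis of bank_coarse1_floor, either way round below 0.2 rad and angle between block_coarse2_grip's own z axis and vertical below 0.1 rad) or (x of block_coarse2_grip in the frame of bank_coarse2_floor between -0.008 and 0.008 m and y of block_coarse2_grip in the frame of bank_coarse2_floor between -0.008 and 0.008 m and z of block_coarse2_grip in the frame of bank_coarse2_floor between 0.055 and 0.0685 m and angle between the x axis of block_coarse2_grip and the x axis of bank_coarse2_floor, either way round below 0.2 rad and angle between block_coarse2_grip's own z axis and vertical below 0.1 rad)) and value of joint keeper below 0.03 m), for 0.2 s.
5. the keeper is slid across over the blocks (value of joint keeper above 0.043 m and ((x of block_fine1_grip in the frame of bank_fine1_floor between -0.008 and 0.008 m and y of block_fine1_grip in the frame of bank_fine1_floor between -0.008 and 0.008 m and z of block_fine1_grip in the frame of bank_fine1_floor between 0.055 and 0.0685 m and angle between the x axis of block_fine1_grip and the x axis of bank_fine1_floor, either way round below 0.2 rad and angle between block_fine1_grip's own z axis and vertical below 0.1 rad) or (x of block_fine1_grip in the frame of bank_fine2_floor between -0.008 and 0.008 m and y of block_fine1_grip in the frame of bank_fine2_floor between -0.008 and 0.008 m and z of block_fine1_grip in the frame of bank_fine2_floor between 0.055 and 0.0685 m and angle between the x axis of block_fine1_grip and the x axis of bank_fine2_floor, either way round below 0.2 rad and angle between block_fine1_grip's own z axis and vertical below 0.1 rad)) and ((x of block_fine2_grip in the frame of bank_fine1_floor between -0.008 and 0.008 m and y of block_fine2_grip in the frame of bank_fine1_floor between -0.008 and 0.008 m and z of block_fine2_grip in the frame of bank_fine1_floor between 0.055 and 0.0685 m and angle between the x axis of block_fine2_grip and the x axis of bank_fine1_floor, either way round below 0.2 rad and angle between block_fine2_grip's own z axis and vertical below 0.1 rad) or (x of block_fine2_grip in the frame of bank_fine2_floor between -0.008 and 0.008 m and y of block_fine2_grip in the frame of bank_fine2_floor between -0.008 and 0.008 m and z of block_fine2_grip in the frame of bank_fine2_floor between 0.055 and 0.0685 m and angle between the x axis of block_fine2_grip and the x axis of bank_fine2_floor, either way round below 0.2 rad and angle between block_fine2_grip's own z axis and vertical below 0.1 rad)) and ((x of block_coarse1_grip in the frame of bank_coarse1_floor between -0.008 and 0.008 m and y of block_coarse1_grip in the frame of bank_coarse1_floor between -0.008 and 0.008 m and z of block_coarse1_grip in the frame of bank_coarse1_floor between 0.055 and 0.0685 m and angle between the x axis of block_coarse1_grip and the x axis of bank_coarse1_floor, either way round below 0.2 rad and angle between block_coarse1_grip's own z axis and vertical below 0.1 rad) or (x of block_coarse1_grip in the frame of bank_coarse2_floor between -0.008 and 0.008 m and y of block_coarse1_grip in the frame of bank_coarse2_floor between -0.008 and 0.008 m and z of block_coarse1_grip in the frame of bank_coarse2_floor between 0.055 and 0.0685 m and angle between the x axis of block_coarse1_grip and the x axis of bank_coarse2_floor, either way round below 0.2 rad and angle between block_coarse1_grip's own z axis and vertical below 0.1 rad)) and ((x of block_coarse2_grip in the frame of bank_coarse1_floor between -0.008 and 0.008 m and y of block_coarse2_grip in the frame of bank_coarse1_floor between -0.008 and 0.008 m and z of block_coarse2_grip in the frame of bank_coarse1_floor between 0.055 and 0.0685 m and angle between the x axis of block_coarse2_grip and the x axis of bank_coarse1_floor, either way round below 0.2 rad and angle between block_coarse2_grip's own z axis and vertical below 0.1 rad) or (x of block_coarse2_grip in the frame of bank_coarse2_floor between -0.008 and 0.008 m and y of block_coarse2_grip in the frame of bank_coarse2_floor between -0.008 and 0.008 m and z of block_coarse2_grip in the frame of bank_coarse2_floor between 0.055 and 0.0685 m and angle between the x axis of block_coarse2_grip and the x axis of bank_coarse2_floor, either way round below 0.2 rad and angle between block_coarse2_grip's own z axis and vertical below 0.1 rad))), for 0.2 s.
At the end, for the whole second after the job is handed in: Handle past 1.4 rad (off), hasp past 1.3 rad (out), keeper past 43 of its 50 mm, and every block present in a bank of its own kind: within 8 mm of the bank's centre in x and y, within 4.5 mm of fully home, turned less than 0.2 rad from the bank and tilted less than 0.1 rad (all of step 2 and all of step 5); the robot touches nothing.
It fails at once if a bystander is shoved more than 6 cm (distance of any of outsole, shoe, spray_bottle, aerosol, cement_jar, brush from where it was at the start of the episode above 0.06 m).
It fails at once if a standing bystander is knocked over (angle between any of shoe, spray_bottle, aerosol, cement_jar's own z axis and vertical above 0.7 rad).
Of block_fine1, block_fine2, block_coarse1, block_coarse2 only 2 to 4 are there at a start; the rules pass over those that are not, and their reading is None.
At some moment in a run one of block_fine1, block_fine2, block_coarse1, block_coarse2 may be knocked a few centimetres aside while the robot is not near it.
It also fails if it takes over 210 s, if anything falls off the work surface, if the arm or the gripper's body presses on something with over 40 N, if the wrist force passes 120 N, or if a joint passes its speed limit or range.

## Working session

There is one attempt and no reset: what is moved stays moved. The work goes in short steps, Python scripts to look and compute and a shell command to move; the robot and the scene stay as the last step left them, time stands still between calls to the robot, and variables do not carry over. Pictures are saved under pics/ and viewed, at most 14 in all, crops included, and the job is handed in when it is done.

```bash
mkdir -p pics; ls; python3 - <<'E'
from rig import *
import cv2
for n in("scene","top"):
    f=grab_frame(n); cv2.imwrite(f"pics/{n}0.png",cv2.resize(f[...,::-1],(800,600),interpolation=cv2.INTER_CUBIC))
    c=get_calibration(n); print(n,c)
print(sense())
E
```

```text
pics
scene {'K': array([[414.42293725,   0.        , 255.87573562],
       [  0.        , 414.42293725, 190.76512839],
       [  0.        ,   0.        ,   1.        ]]), 'R': array([[-0.87175373,  0.4898182 ,  0.01111629],
       [ 0.31561612,  0.57878246, -0.75192907],
       [-0.37474245, -0.65198849, -0.65915029]]), 't': array([ 515.70786659,  -72.04222016, 1394.20916897])}
top {'K': array([[390.24896493,   0.        , 255.84975615],
       [  0.        , 390.24896493, 193.58231445],
       [  0.        ,   0.        ,   1.        ]]), 'R': array([[ 0.02242885, -0.99974493, -0.00264846],
       [-0.99715231, -0.02217974, -0.07207862],
       [ 0.07200149,  0.00425756, -0.99739544]]), 't': array([ -62.92615678,  544.7653239 , 1251.46765387])}
{'clock': 0.1, 'qpos': array([ 1.30760666e+00,  3.53581516e-01,  1.63405957e+00, -4.76520202e-06,
        1.15519011e+00, -2.41475481e-03]), 'qvel': array([-0.00140894, -0.00121992, -0.0021461 , -0.00044259,  0.0004282 ,
        0.00148563]), 'joint_efforts': array([-2.23331335e-03, -6.06355047e+01, -3.42822182e+01, -2.08825527e-04,
        3.99317752e-03, -5.35184526e-06]), 'eef_pos': array([161.033206  , 603.41858682, 198.73521519]), 'tcp_rot': array([-3.14035410e+00,  1.36636542e-06,  2.88081967e+00]), 'contact_force': array([-0.58502416,  0.15794957,  0.69027668]), 'wrist_torque': array([0.01354132, 0.00289415, 0.00220879]), 'grasp_force': 0.0, 'opening': 0.996840160026758}
```

View pics/scene0.png

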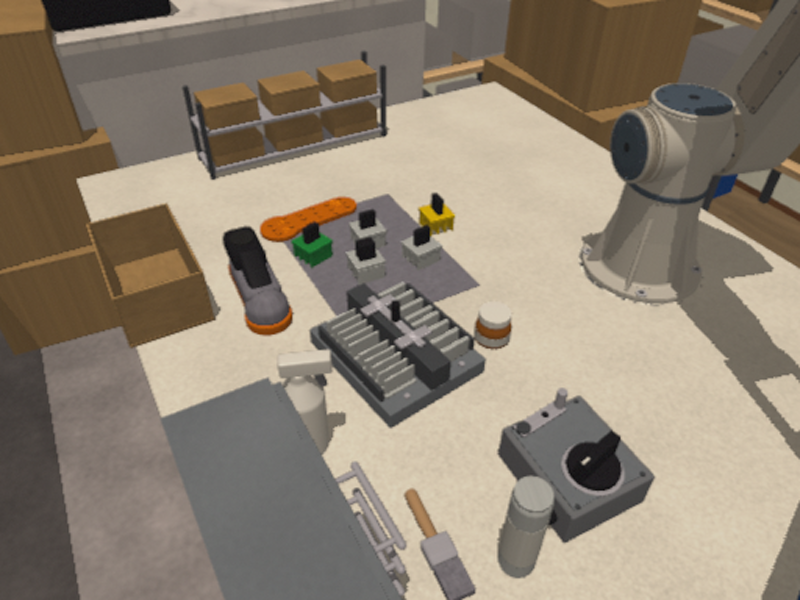

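View pics/top0.png

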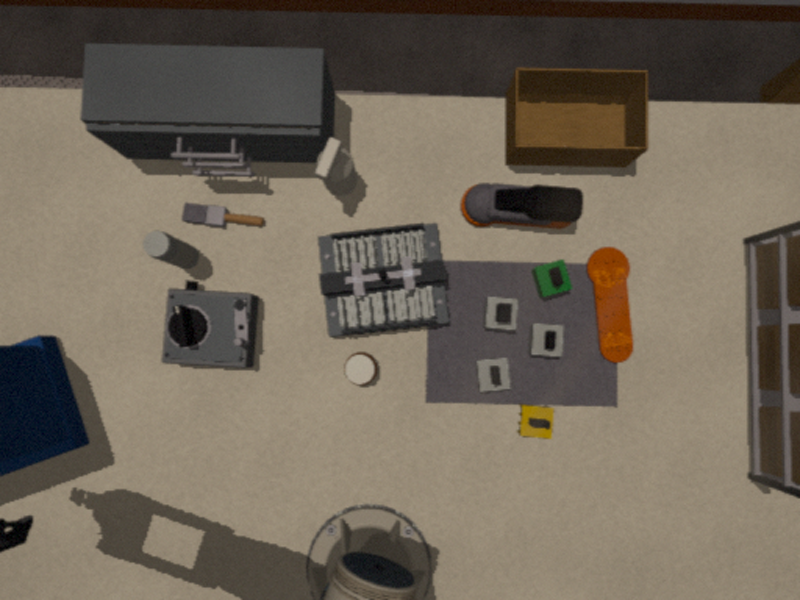

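The scene view shows the isolator (575,465), the deck (400,345), and three grey blocks at (367,228), (365,258) and (421,245). Lookalikes are a green block at (312,243) and a yellow one at (437,214). I'll check closer crops.

```bash
cat > h.py <<'E'
import numpy as np, cv2
from rig import *
def px2w(n,u,v,z):
    c=get_calibration(n);K,R,t=c["K"],c["R"],c["t"]
    d=R.T@np.linalg.inv(K)@np.array([u,v,1.]);o=-R.T@t
    return (o+d*(z-o[2])/d[2])
def w2px(n,X):
    c=get_calibration(n);p=c["K"]@(c["R"]@np.array(X,float)+c["t"]);return p[:2]/p[2]
def crop(n,u0,v0,w,h,s,out,pts=()):
    f=grab_frame(n)[v0:v0+h,u0:u0+w,::-1]
    f=cv2.resize(f,None,fx=s,fy=s,interpolation=cv2.INTER_CUBIC)
    for g in range(0,w,10): cv2.line(f,(g*s,0),(g*s,6 if g%50 else 14),(0,0,255),1)
    for g in range(0,h,10): cv2.line(f,(0,g*s),(6 if g%50 else 14,g*s),(0,0,255),1)
    for X in pts:
        p=(w2px(n,X)+.5-[u0,v0])*s; cv2.drawMarker(f,tuple(int(a) for a in p),(255,0,255),0,10,1)
    cv2.imwrite(out,f)
E
python3 - <<'E'
from h import *
crop("top",200,138,200,150,4,"pics/a1.png")
crop("top",90,170,100,75,8,"pics/a2.png")
E
```

```text
(no output)
```

View pics/a1.png

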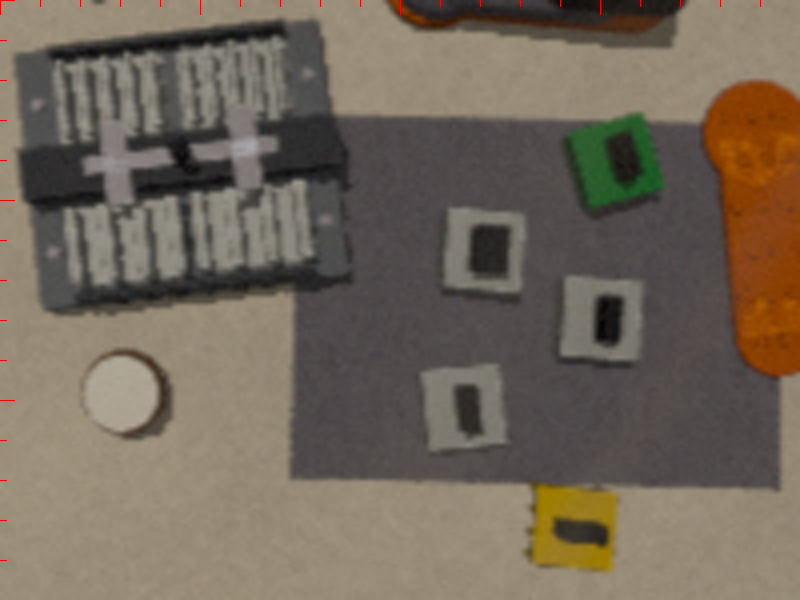

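View pics/a2.png

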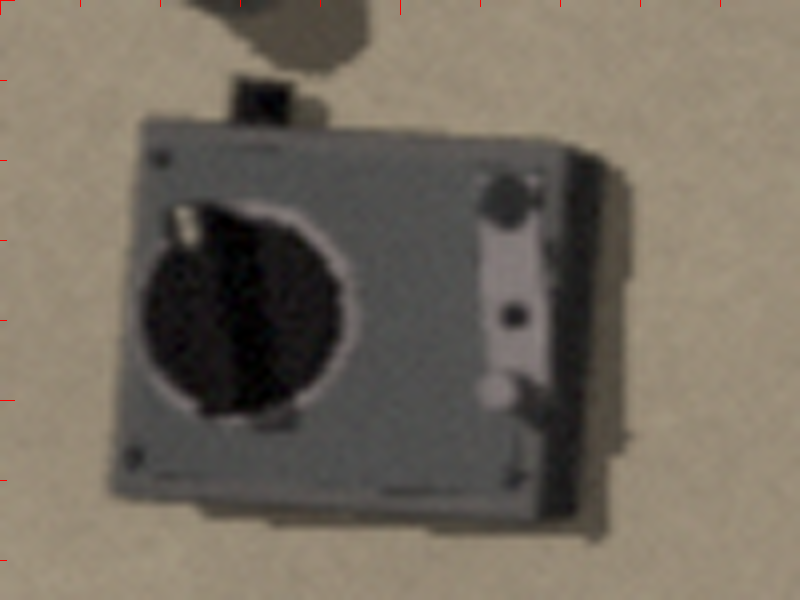

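The top crop shows one coarse grey block with a wide rib at (490,250), and two fine grey blocks at (608,318) and (467,410). Green (612,160) and yellow (573,527) are decoys. The fine banks look to be the upper pair and the coarse banks the lower pair. On the isolator, the hub is at (243,312), the hasp hinge at (510,200) and the knob at (497,390).

```bash
cat >> h.py <<'E'
def T(u,v,z,s=4,u0=200,v0=138): return px2w("top",(u+.5)/s-.5+u0,(v+.5)/s-.5+v0,z)[:2]
def fit(model,obs):
    m,o=np.array(model,float),np.array(obs);mc,oc=m.mean(0),o.mean(0)
    H=(m-mc).T@(o-oc);a=np.arctan2(H[0,1]-H[1,0],H[0,0]+H[1,1])
    R=np.array([[np.cos(a),-np.sin(a)],[np.sin(a),np.cos(a)]]);t=oc-R@mc
    return t,a,(m@R.T+t-o)
E
python3 - <<'E'
from h import *
np.set_printoptions(precision=1,suppress=True)
# deck: image up=+x, left=+y
m=[(105,125),(105,-125),(-105,-125),(-105,125)]
t,a,r=fit(m,[T(17,52,36),T(320,20,36),T(350,275,36),T(43,308,36)]);print("deck",t,round(a,3),r)
print("knob top",T(181,147,133),"tabs",T(117,163,92),T(245,147,92))
c,s=np.cos(a),np.sin(a);Ri=np.array([[c,s],[-s,c]])
for p in (T(117,163,92),T(245,147,92),T(181,147,133)): print(Ri@(p-t))
m=[(75,85),(75,-85),(-75,-85),(-75,85)]
B=lambda u,v,z:T(u,v,z,8,90,170)
t,a,r=fit(m,[B(143,120,68),B(565,145,68),B(540,517,68),B(110,490,68)]);print("box",t,round(a,3),r)
print("hub",B(245,312,83),"hinge",B(510,200,80),"knobtop",B(495,390,110),"knobbase", B(505,392,94))
# blocks: plate corners z=43
for n,P in dict(C=[(447,208),(525,213),(521,298),(445,290)],F1=[(564,275),(643,280),(640,362),(559,358)],F2=[(421,373),(498,366),(507,444),(431,452)]).items():
    t,a,r=fit([(32,31),(32,-31),(-32,-31),(-32,31)],[T(u,v,43) for u,v in P]);print(n,t,round(a,3),r.ravel())
for n,q in dict(C=(490,250),F1=(608,320),F2=(467,411)).items(): print(n,T(*q,81))
E
```

```text
deck [593.2 -15.5] 0.131 [[ 0.4  1.3]
 [ 1.3 -1.6]
 [-0.5 -1.1]
 [-1.2  1.4]]
knob top [594.4 -17.3] tabs [585.9  33.1] [600.5 -65.2]
[-0.9 49.1]
[  0.7 -50.2]
[ 0.9 -1.9]
box [485. 335.] -0.036 [[ 2.4  1.6]
 [ 2.4 -2.2]
 [-2.1 -0.7]
 [-2.7  1.3]]
hub [485.8 366.8] hinge [531.5 267.1] knobtop [457.8 261.7] knobbase [457.2 262.2]
C [ 526.3 -258.4] -0.043 [-1.4 -0.7 -1.4 -0.3  2.6 -0.2  0.2  1.2]
F1 [ 475.4 -351.9] -0.039 [-0.9 -0.3 -0.7  0.7  0.5  1.   1.1 -1.3]
F2 [ 401.8 -243.7] 0.126 [ 0.5  0.2  1.4 -0.3 -0.8 -0.7 -1.   0.8]
C [ 525.9 -256.5]
F1 [ 473.9 -347.9]
F2 [ 401.7 -240.1]
```

```bash
python3 - <<'E'
from h import *
f=grab_frame("top")[190:230,100:150,::-1].astype(float)
g=np.clip(f*3,0,255).astype(np.uint8)
a=cv2.resize(g,None,fx=10,fy=10,interpolation=cv2.INTER_CUBIC)
f=grab_frame("scene")[255:345,310:430,::-1].astype(float)
b=cv2.resize(np.clip(f*2,0,255).astype(np.uint8),None,fx=4,fy=4,interpolation=cv2.INTER_CUBIC)
o=np.zeros((600,800,3),np.uint8);o[:240,:300]=cv2.resize(a,(300,240));o[240:600,:480]=b
f=grab_frame("scene")[120:270,190:320,::-1];o[:420,482:800]=cv2.resize(f,(318,367))[:420] if 0 else np.pad(cv2.resize(f,(318,367)),((0,53),(0,0),(0,0)))
cv2.imwrite("pics/b1.png",o)
E
```

```text
(no output)
```

View pics/b1.png

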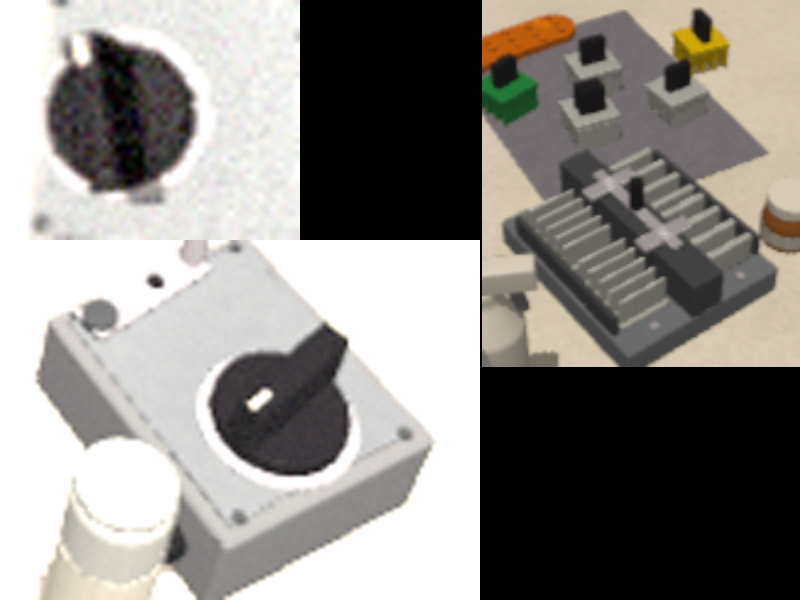

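The bar, hasp and keeper tabs are readable. The bar sits about 0.1 rad off the box edge, with its marked end toward +x, and the tabs are at deck y ≈ ±50. The scene crop confirms three grey blocks: coarse at (590,110), fine at (592,62) and (678,92), in crop pixels. The green block at (510,88) and the yellow one at (700,45) are the rejects.

```bash
cat >> h.py <<'E'
def plan(x,y,z,yaw=None,p=None,yw=None):
    s=sense();p=s["eef_pos"] if p is None else np.array(p,float);yw=s["tcp_rot"][2] if yw is None else yw
    d=np.array([x,y,z])-p;c,q=np.cos(yw),np.sin(yw)
    o=[d[0]*c+d[1]*q,d[0]*q-d[1]*c,-d[2]]
    rz=0 if yaw is None else -(((yaw-yw)+np.pi)%(2*np.pi)-np.pi)
    print("tool dx,dy,dz,rz",np.round(o,1),round(rz,3),"j6",round(s["qpos"][5],2))
E
python3 - <<'E'
from h import *
import rig
print(getattr(rig,"grip_depth",None),[n for n in dir(rig) if n[0]!="_"])
k=.64
print("aerosol",px2w("top",187*k,265*k,0)," top",px2w("top",157*k,244*k,170))
print("jar",px2w("top",361*k,369*k,65))
# bar ends from 6x crop (origin 100,190)
a,b=px2w("top",100+115/6,190+35/6,119),px2w("top",100+130/6,190+185/6,119);print(a,b,(a+b)/2,np.arctan2(*(a-b)[[1,0]]))
plan(486,367,199,3.14+.08)
E
python3 -m creep --help | head -5
```

```text
18.700000000000003 ['MotionError', 'get_calibration', 'grab_frame', 'grip_depth', 'sense', 'sign_off']
aerosol [617.31157278 403.80656144   0.        ]  top [633.72018275 400.52530579 170.        ]
jar [408.04077299  23.37311439  65.        ]
[522.95340839 359.05355845 119.        ] [448.28686896 348.00359182 119.        ] [485.62013867 353.52857514 119.        ] 0.14692445801189422
tool dx,dy,dz,rz [-3.749e+02 -1.451e+02  2.000e-01] -0.339 j6 -0.0invalid input: not JSON, or not a number
```

```bash
python3 - <<'E'
from h import *
q=lambda n,u0,v0,s,u,v,z:px2w(n,(u+.5)/s-.5+u0,(v+.5)/s-.5+v0,z)
m=q("top",100,190,6,78,48,119);print("mark",m,np.arctan2(m[1]-366.8,m[0]-485.8))
m2=q("scene",310,255,4,258,160,119);print("mark scene",m2)
print("bar tip scene (top corners)",q("scene",310,255,4,330,84,119),q("scene",310,255,4,347,102,119))
print("hub disc scene",q("scene",310,255,4,282,175,76), "hasp knob scene",px2w("scene",561*.64,393*.64,110),"hinge",q("scene",310,255,4,101,75,72))
# side face edge line of bar at top: right edge of band at z=83, left edge z=119
for u1,v1,u2,v2,z in((100,40,112,185,119),(128,40,145,185,83)):
    a,b=q("top",100,190,6,u1,v1,z),q("top",100,190,6,u2,v2,z);print((a+b)/2,np.arctan2(*(a-b)[[1,0]]))
E
```

```text
mark [517.2519779  378.58093891 119.        ] 0.35839283723849297
mark scene [517.65201117 376.29230682 119.        ]
bar tip scene (top corners) [449.19914991 357.58529136 119.        ] [449.58114082 371.17558811 119.        ]
hub disc scene [484.88582191 371.59679257  76.        ] hasp knob scene [461.7658128  263.07493182 110.        ] hinge [528.51721366 265.74977294  72.        ]
[485.40230788 363.02075915 119.        ] 0.13047788651157546
[486.70503874 360.22958887  83.        ] 0.16353055809148836
```

```bash
python3 -m creep '[{"x":-46.8,"y":-17.9},{"x":-46.8,"y":-17.9},{"x":-46.8,"y":-17.9},{"x":-46.8,"y":-17.9},{"x":-46.8,"y":-17.9},{"x":-46.8,"y":-17.9},{"x":-46.8,"y":-17.9},{"x":-46.8,"y":-17.9},{"rz":-0.143,"hand":60},{"rz":-0.143},{"rz":-0.143},{}]' 40; python3 -c "
from h import *
plan(486,369,87,3.31)"
```

```text
tool dx,dy,dz,rz [-374.4 -143.1  112.2] -0.429 j6 -0.0schema error: expected keys x, y, z, rx, ry, rz, hand
```

```bash
python3 -m creep '[{"x":-46.8,"y":-17.9},{"x":-46.8,"y":-17.9},{"x":-46.8,"y":-17.9},{"x":-46.8,"y":-17.9},{"x":-46.8,"y":-17.9},{"x":-46.8,"y":-17.9},{"x":-46.8,"y":-17.9},{"x":-46.8,"y":-17.9},{"rz":-0.143,"hand":60},{"rz":-0.143},{"rz":-0.143},{"x":0}]' 40; python3 -c "
from h import *
plan(486,369,87,3.31)"
```

```text
tool dx,dy,dz,rz [-374.4 -143.1  112.2] -0.429 j6 -0.0schema error: expected keys x, y, z, rx, ry, rz, hand
```

```bash
python3 -m creep '[{"x":-46.8,"y":-17.9,"z":0,"rx":0,"ry":0,"rz":0,"hand":60},{"x":-46.8,"y":-17.9,"z":0,"rx":0,"ry":0,"rz":0,"hand":60},{"x":-46.8,"y":-17.9,"z":0,"rx":0,"ry":0,"rz":0,"hand":60},{"x":-46.8,"y":-17.9,"z":0,"rx":0,"ry":0,"rz":0,"hand":60},{"x":-46.8,"y":-17.9,"z":0,"rx":0,"ry":0,"rz":0,"hand":60},{"x":-46.8,"y":-17.9,"z":0,"rx":0,"ry":0,"rz":0,"hand":60},{"x":-46.8,"y":-17.9,"z":0,"rx":0,"ry":0,"rz":0,"hand":60},{"x":-46.8,"y":-17.9,"z":0,"rx":0,"ry":0,"rz":0,"hand":60},{"x":0,"y":0,"z":0,"rx":0,"ry":0,"rz":-0.143,"hand":60},{"x":0,"y":0,"z":0,"rx":0,"ry":0,"rz":-0.143,"hand":60},{"x":0,"y":0,"z":0,"rx":0,"ry":0,"rz":-0.143,"hand":60},{"x":0,"y":0,"z":0,"rx":0,"ry":0,"rz":0,"hand":60}]' 40; python3 -c "
from h import *
plan(486,369,87,3.31)"
```

```text
clock: 1.85
eef_pos: [486.0, 368.9, 199.4]
tcp_rot: [-3.142, -0.0, -2.974]
contact_force: [0.3, -1.0, 0.3]
opening: 0.699
grasp_force: 0.0
tool dx,dy,dz,rz [-0.000e+00  1.000e-01  1.124e+02] -0.001 j6 -1.09
```

```bash
python3 -m creep '[{"x":0,"y":0,"z":40,"rx":0,"ry":0,"rz":0,"hand":60},{"x":0,"y":0,"z":35,"rx":0,"ry":0,"rz":0,"hand":60},{"x":0,"y":0,"z":20,"rx":0,"ry":0,"rz":0,"hand":60},{"x":0,"y":0,"z":13,"rx":0,"ry":0,"rz":0,"hand":60},{"x":0,"y":0,"z":0,"rx":0,"ry":0,"rz":0,"hand":60}]' ; python3 -m creep '[{"x":0,"y":0,"z":0,"rx":0,"ry":0,"rz":0,"hand":30},{"x":0,"y":0,"z":0,"rx":0,"ry":0,"rz":0,"hand":22},{"x":0,"y":0,"z":0,"rx":0,"ry":0,"rz":0,"hand":10},{"x":0,"y":0,"z":0,"rx":0,"ry":0,"rz":0,"hand":10},{"x":0,"y":0,"z":0,"rx":0,"ry":0,"rz":0,"hand":10},{"x":0,"y":0,"z":0,"rx":0,"ry":0,"rz":0,"hand":10}]' 40
```

```text
clock: 2.48
eef_pos: [485.6, 368.7, 90.8]
tcp_rot: [-3.141, -0.001, -2.975]
contact_force: [0.3, 0.4, 0.6]
opening: 0.702
grasp_force: 0.0
clock: 3.22
eef_pos: [486.0, 368.9, 91.4]
tcp_rot: [-3.142, -0.0, -2.973]
contact_force: [0.4, 0.0, -0.7]
opening: 0.119
grasp_force: 0.0
```

```bash
python3 - <<'E'
from h import *
a=grab_frame("scene")[225:345,310:430,::-1];b=grab_frame("top")[170:250,90:190,::-1]
cv2.imwrite("pics/c1.png",np.hstack([cv2.resize(a,(400,400),interpolation=2),cv2.resize(b,(400,400),interpolation=2)]))
E
```

```text
(no output)
```

View pics/c1.png

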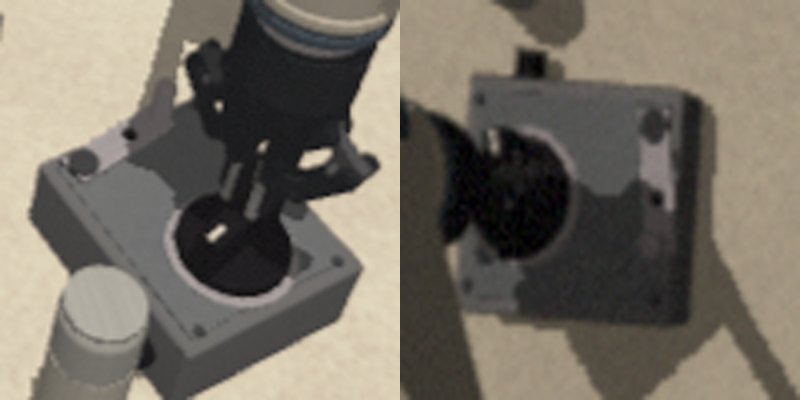

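```bash
python3 - <<'E'
from h import *
f=grab_frame("scene")[225:325,330:430,::-1].astype(float)
s=6
g=cv2.resize(np.clip(f*2.2,0,255).astype(np.uint8),None,fx=s,fy=s,interpolation=2)
c=np.array([486,369.]);a=.17;u=np.array([np.cos(a),np.sin(a)]);v=np.array([-u[1],u[0]])
P=lambda X:tuple(int(k) for k in (w2px("scene",X)+.5-[330,225])*s)
for z in(83,119):
    pts=[P([*(c+40*i*u+9*j*v),z]) for i,j in((1,1),(1,-1),(-1,-1),(-1,1))]
    cv2.polylines(g,[np.array(pts)],True,(0,255,255) if z==119 else (0,255,0),1)
cv2.drawMarker(g,P([486,369,91]),(0,0,255),0,14,2)
cv2.imwrite("pics/c2.png",g)
E
```

```text
(no output)
```

View pics/c2.png

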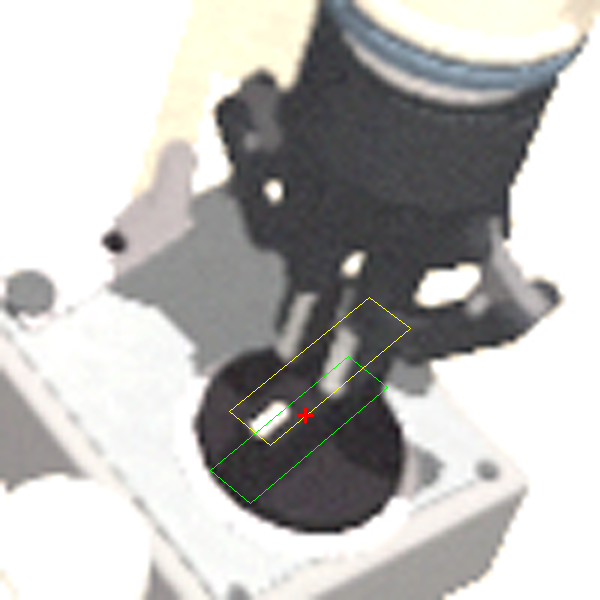

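```bash
python3 -m creep '[{"x":0,"y":0,"z":0,"rx":0,"ry":0,"rz":0,"hand":0},{"x":0,"y":0,"z":0,"rx":0,"ry":0,"rz":0,"hand":0},{"x":0,"y":0,"z":0,"rx":0,"ry":0,"rz":0,"hand":0}]' 40
```

```text
clock: 3.75
eef_pos: [486.0, 369.0, 91.4]
tcp_rot: [-3.142, -0.0, -2.973]
contact_force: [-0.1, -0.2, -0.6]
opening: -0.002
grasp_force: 0.0
```

```bash
python3 - <<'E'
from h import *
s=5
def pic(n,u0,v0,w,h,gain):
    f=grab_frame(n)[v0:v0+h,u0:u0+w,::-1].astype(float)
    g=cv2.resize(np.clip(f*gain,0,255).astype(np.uint8),None,fx=s,fy=s,interpolation=2)
    P=lambda X:tuple(int(k) for k in (w2px(n,X)+.5-[u0,v0])*s)
    for z in range(91,150,10): cv2.drawMarker(g,P([486,369,z]),(0,0,255),0,8,1)
    return g
cv2.imwrite("pics/c3.png",np.hstack([pic("scene",340,245,80,80,3),pic("top",90,170,80,80,3)]))
E
```

```text
(no output)
```

View pics/c3.png

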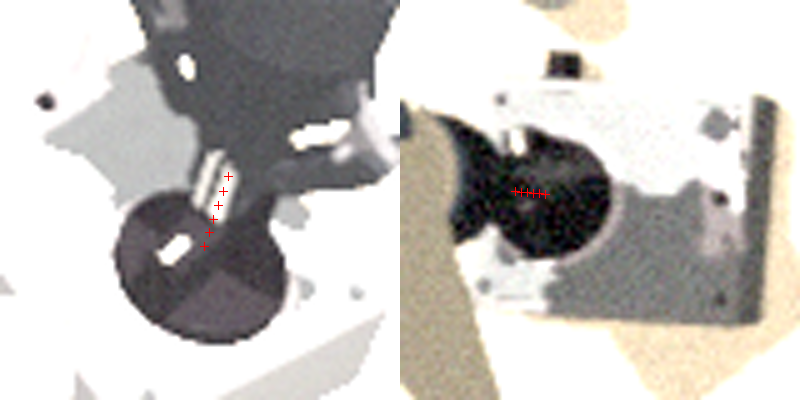

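The shut fingers hold nothing. In this picture the tips look about 20 mm higher than reported, at (212,217). I'll probe gently downward.

```bash
for i in 1; do python3 -m creep '[{"x":0,"y":0,"z":3,"rx":0,"ry":0,"rz":0,"hand":0},{"x":0,"y":0,"z":0,"rx":0,"ry":0,"rz":0,"hand":0}]' ; python3 -m creep '[{"x":0,"y":0,"z":3,"rx":0,"ry":0,"rz":0,"hand":0},{"x":0,"y":0,"z":0,"rx":0,"ry":0,"rz":0,"hand":0}]';  done
```

```text
clock: 4.1
eef_pos: [485.8, 368.8, 88.0]
tcp_rot: [-3.141, -0.001, -2.973]
contact_force: [-0.5, -1.2, 0.4]
opening: 0.002
grasp_force: 0.0
clock: 4.35
eef_pos: [486.1, 369.1, 87.1]
tcp_rot: [3.141, 0.001, -2.973]
contact_force: [-5.0, -3.0, 16.4]
opening: -0.001
grasp_force: 8.3
```

```bash
python3 - <<'E'
from h import *
s=sense();print(s)
# FK-free check: mean positions of pad-bright pixels
f=grab_frame("scene").astype(int)
sub=f[270:300,370:395].sum(2);ys,xs=np.where(sub>300)
print(sorted(zip((xs+370).tolist(),(ys+270).tolist()),key=lambda p:p[1])[-25:])
for z in (88,98,108,118,128):print(z,w2px("scene",[486,369,z]))
E
```

```text
{'clock': 4.35, 'qpos': array([ 6.46967355e-01,  4.54306821e-01,  1.75843012e+00,  3.56572148e-05,
        9.28250130e-01, -1.09206394e+00]), 'qvel': array([-0.00082608, -0.00035892,  0.00178974,  0.00169228, -0.00167231,
        0.00034611]), 'joint_efforts': array([-3.58436059e-02, -5.30031896e+01, -2.69243753e+01, -1.08480328e-02,
       -1.99324138e+00,  1.15487196e-04]), 'eef_pos': array([486.14258012, 369.14006136,  87.05782042]), 'tcp_rot': array([ 3.14128834e+00,  5.24345575e-04, -2.97337912e+00]), 'contact_force': array([-4.95100691, -2.96249267, 16.37025849]), 'wrist_torque': array([-0.58751794,  0.8267886 ,  0.05341139]), 'grasp_force': 8.310916523514607, 'opening': -0.0011167022716195348}
[(376, 292), (375, 293), (376, 293), (377, 293), (373, 294), (374, 294), (375, 294), (376, 294), (372, 295), (373, 295), (374, 295), (375, 295), (372, 296), (373, 296), (374, 296)]
88 [380.07018978 294.54069015]
98 [381.02364978 291.85889581]
108 [381.99107101 289.13783275]
118 [382.97276237 286.37663212]
128 [383.96904196 283.57439922]
```

```bash
python3 -m creep '[{"x":0,"y":0,"z":-25,"rx":0,"ry":0,"rz":0,"hand":0},{"x":0,"y":0,"z":-20,"rx":0,"ry":0,"rz":0,"hand":0},{"x":0,"y":-30,"z":0,"rx":0,"ry":0,"rz":0,"hand":0},{"x":0,"y":-30,"z":0,"rx":0,"ry":0,"rz":0,"hand":0},{"x":0,"y":0,"z":25,"rx":0,"ry":0,"rz":0,"hand":0},{"x":0,"y":0,"z":20,"rx":0,"ry":0,"rz":0,"hand":0},{"x":0,"y":0,"z":8,"rx":0,"ry":0,"rz":0,"hand":0},{"x":0,"y":0,"z":0,"rx":0,"ry":0,"rz":0,"hand":0}]'; for i in 1; do python3 -m creep '[{"x":0,"y":0,"z":4,"rx":0,"ry":0,"rz":0,"hand":0},{"x":0,"y":0,"z":0,"rx":0,"ry":0,"rz":0,"hand":0}]'; done
python3 - <<'E'
from h import *
x,y,z=sense()["eef_pos"]
def pic(n,w,h,s):
    f=grab_frame(n);c=w2px(n,[x,y,z]).astype(int);u0,v0=c[0]-w//2,c[1]-h//2
    g=cv2.resize(f[v0:v0+h,u0:u0+w,::-1],None,fx=s,fy=s,interpolation=2)
    for k in range(0,60,10): cv2.drawMarker(g,tuple(int(a) for a in (w2px(n,[x,y,z+k])+.5-[u0,v0])*s),(0,0,255),0,8,1)
    return g
cv2.imwrite("pics/c4.png",np.hstack([pic("scene",80,80,5),pic("top",80,80,5)]))
E
```

```text
clock: 5.4
eef_pos: [495.8, 309.8, 77.1]
tcp_rot: [-3.141, -0.001, -2.973]
contact_force: [-0.6, -0.8, -0.4]
opening: 0.0
grasp_force: 0.0
clock: 5.65
eef_pos: [496.2, 310.0, 73.7]
tcp_rot: [3.141, 0.001, -2.973]
contact_force: [-0.0, 0.1, -0.2]
opening: -0.002
grasp_force: 0.0
```

View pics/c4.png

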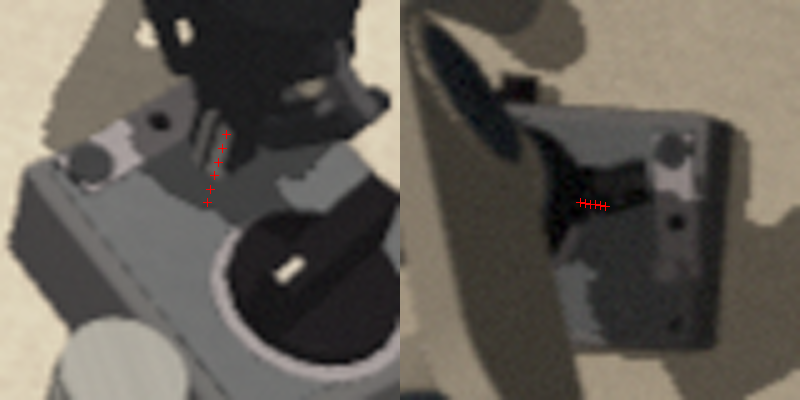

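```bash
R='{"x":0,"y":0,"z":0,"rx":0,"ry":0,"rz":0,"hand":0}'; python3 -m creep '[{"x":0,"y":0,"z":4,"rx":0,"ry":0,"rz":0,"hand":0},{"x":0,"y":0,"z":0,"rx":0,"ry":0,"rz":0,"hand":0}]' | sed -n '2p;4p'; python3 -m creep '[{"x":0,"y":0,"z":3,"rx":0,"ry":0,"rz":0,"hand":0},{"x":0,"y":0,"z":0,"rx":0,"ry":0,"rz":0,"hand":0}]'| sed -n '2p;4p'
```

```text
eef_pos: [495.8, 309.7, 69.1]
contact_force: [-0.1, -0.4, -0.2]
eef_pos: [495.9, 309.7, 66.1]
contact_force: [-0.6, -0.0, -0.8]
```

```bash
python3 -m creep '[{"x":0,"y":0,"z":4,"rx":0,"ry":0,"rz":0,"hand":0},{"x":0,"y":0,"z":4,"rx":0,"ry":0,"rz":0,"hand":0},{"x":0,"y":0,"z":0,"rx":0,"ry":0,"rz":0,"hand":0}]' | sed -n '2p;4p'; python3 -m creep '[{"x":0,"y":0,"z":4,"rx":0,"ry":0,"rz":0,"hand":0},{"x":0,"y":0,"z":0,"rx":0,"ry":0,"rz":0,"hand":0}]'| sed -n '2p;4p'
```

```text
eef_pos: [495.7, 309.6, 57.9]
contact_force: [-0.1, -0.1, -0.1]
eef_pos: [495.8, 309.7, 54.0]
contact_force: [0.0, -0.3, -0.7]
```

```bash
python3 -m creep '[{"x":0,"y":0,"z":4,"rx":0,"ry":0,"rz":0,"hand":0},{"x":0,"y":0,"z":0,"rx":0,"ry":0,"rz":0,"hand":0}]' | sed -n '2p;4p'
```

```text
eef_pos: [495.8, 309.7, 50.1]
contact_force: [-0.2, 0.1, 0.4]
```

```bash
python3 -m creep '[{"x":0,"y":0,"z":4,"rx":0,"ry":0,"rz":0,"hand":0},{"x":0,"y":0,"z":4,"rx":0,"ry":0,"rz":0,"hand":0},{"x":0,"y":0,"z":0,"rx":0,"ry":0,"rz":0,"hand":0}]' | sed -n '2p;4p'
```

```text
eef_pos: [495.7, 309.6, 41.9]
contact_force: [0.7, 0.3, 0.7]
```

```bash
python3 -m creep '[{"x":0,"y":0,"z":3,"rx":0,"ry":0,"rz":0,"hand":0},{"x":0,"y":0,"z":0,"rx":0,"ry":0,"rz":0,"hand":0}]' | sed -n '2p;4p'
```

```text
eef_pos: [495.9, 309.7, 39.2]
contact_force: [-0.1, -0.1, 0.5]
```

```bash
python3 -m creep '[{"x":0,"y":0,"z":3,"rx":0,"ry":0,"rz":0,"hand":0},{"x":0,"y":0,"z":0,"rx":0,"ry":0,"rz":0,"hand":0}]' | sed -n '2p;4p'
```

```text
eef_pos: [496.0, 309.8, 36.3]
contact_force: [-0.1, 0.4, -0.5]
```

```bash
python3 -m creep '[{"x":0,"y":0,"z":2,"rx":0,"ry":0,"rz":0,"hand":0},{"x":0,"y":0,"z":0,"rx":0,"ry":0,"rz":0,"hand":0}]' | sed -n '2p;4p'
```

```text
eef_pos: [496.1, 309.9, 36.1]
contact_force: [-5.2, -3.9, 20.5]
```

```bash
python3 -m creep '[{"x":0,"y":0,"z":2,"rx":0,"ry":0,"rz":0,"hand":0},{"x":0,"y":0,"z":0,"rx":0,"ry":0,"rz":0,"hand":0}]' | sed -n '2p;4p'
```

```text
eef_pos: [496.2, 309.9, 36.0]
contact_force: [-11.9, -7.8, 41.1]
```

Contact is with the box top (z=68) at a reported z of 36.1, and with the bar top (119) at 87.1. So the real tips are 32 mm above the reported TCP. I'll check for a lateral offset too.

```bash
python3 -m creep '[{"x":0,"y":0,"z":-4,"rx":0,"ry":0,"rz":0,"hand":0},{"x":0,"y":0,"z":0,"rx":0,"ry":0,"rz":0,"hand":0}]' | sed -n '2p;3p;4p'
python3 - <<'E'
from h import *
x,y,z=sense()["eef_pos"];z+=32
def pic(n,w,h,s,gain):
    f=grab_frame(n);c=w2px(n,[x,y,z]).astype(int);u0,v0=c[0]-w//2,c[1]-h//2
    print(n,u0,v0,s)
    g=cv2.resize(np.clip(f[v0:v0+h,u0:u0+w,::-1]*gain,0,255).astype(np.uint8),None,fx=s,fy=s,interpolation=2)
    for d in ((0,0,0),(0,0,10),(0,0,20),(0,0,30)): cv2.drawMarker(g,tuple(int(a) for a in (w2px(n,np.add([x,y,z],d))+.5-[u0,v0])*s),(0,0,255),0,8,1)
    return g
cv2.imwrite("pics/c5.png",np.hstack([pic("scene",50,50,8,2.5),pic("top",50,50,8,2.5)]))
E
```

```text
eef_pos: [496.3, 310.0, 36.7]
tcp_rot: [3.141, 0.001, -2.973]
contact_force: [0.2, -0.5, -0.4]
scene 332 257 8
top 115 180 8
```

View pics/c5.png

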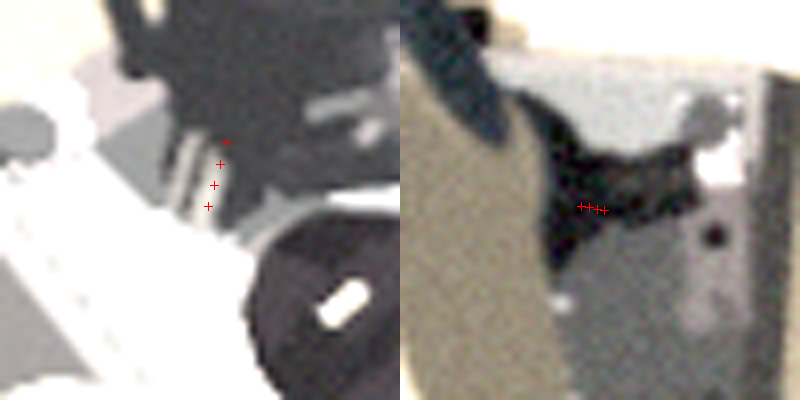

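The tips line up laterally once I allow for the visible +x face of the fingers, at about (190,218) in the crop. So only z is offset, and I'll treat the tip as reported z + 32. Regrasping the handle.

```bash
sed -i 's/^def plan.*/&\n    "x,y and true TIP z (shut); reported TCP is 32 below it"/' h.py; python3 -m creep '[{"x":0,"y":0,"z":-35,"rx":0,"ry":0,"rz":0,"hand":50},{"x":0,"y":0,"z":-40,"rx":0,"ry":0,"rz":0,"hand":50},{"x":0,"y":30,"z":0,"rx":0,"ry":0,"rz":0,"hand":50},{"x":0,"y":30,"z":0,"rx":0,"ry":0,"rz":0,"hand":50},{"x":0,"y":0,"z":0,"rx":0,"ry":0,"rz":0,"hand":50},{"x":0,"y":0,"z":25,"rx":0,"ry":0,"rz":0,"hand":50},{"x":0,"y":0,"z":20,"rx":0,"ry":0,"rz":0,"hand":50},{"x":0,"y":0,"z":9,"rx":0,"ry":0,"rz":0,"hand":50},{"x":0,"y":0,"z":0,"rx":0,"ry":0,"rz":0,"hand":50}]';  python3 -m creep '[{"x":0,"y":0,"z":0,"rx":0,"ry":0,"rz":0,"hand":30},{"x":0,"y":0,"z":0,"rx":0,"ry":0,"rz":0,"hand":10},{"x":0,"y":0,"z":0,"rx":0,"ry":0,"rz":0,"hand":10},{"x":0,"y":0,"z":0,"rx":0,"ry":0,"rz":0,"hand":10},{"x":0,"y":0,"z":0,"rx":0,"ry":0,"rz":0,"hand":10}]' 40
```

```text
clock: 9.98
eef_pos: [485.6, 368.2, 56.7]
tcp_rot: [-3.141, -0.001, -2.974]
contact_force: [-0.5, 0.2, 0.2]
opening: 0.583
grasp_force: 0.0
clock: 10.6
eef_pos: [486.5, 369.9, 58.3]
tcp_rot: [3.14, 0.002, -2.973]
contact_force: [-1.6, 3.6, 6.6]
opening: 0.204
grasp_force: 42.5
```

```bash
python3 -m creep '[{"x":0,"y":0,"z":0,"rx":0,"ry":0,"rz":-0.17,"hand":10},{"x":0,"y":0,"z":0,"rx":0,"ry":0,"rz":-0.17,"hand":10},{"x":0,"y":0,"z":0,"rx":0,"ry":0,"rz":-0.17,"hand":10},{"x":0,"y":0,"z":0,"rx":0,"ry":0,"rz":-0.17,"hand":10},{"x":0,"y":0,"z":0,"rx":0,"ry":0,"rz":-0.17,"hand":10},{"x":0,"y":0,"z":0,"rx":0,"ry":0,"rz":-0.17,"hand":10},{"x":0,"y":0,"z":0,"rx":0,"ry":0,"rz":-0.17,"hand":10},{"x":0,"y":0,"z":0,"rx":0,"ry":0,"rz":-0.17,"hand":10},{"x":0,"y":0,"z":0,"rx":0,"ry":0,"rz":0,"hand":10}]' 60; python3 -c "
from h import *
s=sense();print(s['wrist_torque'],s['qpos'][5])"
```

```text
clock: 11.72
eef_pos: [485.0, 371.1, 58.4]
tcp_rot: [3.141, 0.003, -1.612]
contact_force: [-8.9, 10.3, 8.9]
opening: 0.198
grasp_force: 60.7
[1.50505348 1.42635525 0.16936547] -2.4542417938733627
```

```bash
python3 -m creep '[{"x":0,"y":0,"z":0,"rx":0,"ry":0,"rz":-0.06,"hand":10},{"x":0,"y":0,"z":0,"rx":0,"ry":0,"rz":0,"hand":10}]' 60; python3 -c "
from h import *
s=sense();print(s['wrist_torque'],s['qpos'][5])"
```

```text
clock: 11.98
eef_pos: [484.9, 371.1, 58.5]
tcp_rot: [3.14, 0.004, -1.558]
contact_force: [-9.2, 9.1, 8.3]
opening: 0.202
grasp_force: 74.5
[ 1.47434368  1.41093908 -2.2206969 ] -2.5099516969135074
```

```bash
python3 -m creep '[{"x":0,"y":0,"z":0,"rx":0,"ry":0,"rz":0.06,"hand":50},{"x":0,"y":0,"z":0,"rx":0,"ry":0,"rz":0,"hand":50},{"x":0,"y":0,"z":0,"rx":0,"ry":0,"rz":0,"hand":50},{"x":0,"y":0,"z":-30,"rx":0,"ry":0,"rz":0,"hand":50},{"x":0,"y":0,"z":-40,"rx":0,"ry":0,"rz":0,"hand":50},{"x":0,"y":0,"z":-15,"rx":0,"ry":0,"rz":0.17,"hand":50},{"x":0,"y":0,"z":0,"rx":0,"ry":0,"rz":0.17,"hand":50},{"x":0,"y":0,"z":0,"rx":0,"ry":0,"rz":0.17,"hand":50},{"x":0,"y":0,"z":0,"rx":0,"ry":0,"rz":0.17,"hand":50},{"x":0,"y":0,"z":0,"rx":0,"ry":0,"rz":0.17,"hand":50},{"x":0,"y":0,"z":0,"rx":0,"ry":0,"rz":0.17,"hand":50},{"x":0,"y":0,"z":0,"rx":0,"ry":0,"rz":0.17,"hand":50},{"x":0,"y":0,"z":0,"rx":0,"ry":0,"rz":0.17,"hand":50},{"x":0,"y":0,"z":0,"rx":0,"ry":0,"rz":0.17,"hand":50},{"x":0,"y":0,"z":0,"rx":0,"ry":0,"rz":0,"hand":50}]' 60; python3 -c "
from h import *
plan(459.5,262.5,52)"
```

```text
clock: 13.85
eef_pos: [486.0, 368.7, 142.3]
tcp_rot: [-3.141, -0.0, 3.142]
contact_force: [0.3, -0.9, -1.2]
opening: 0.586
grasp_force: 0.0
tool dx,dy,dz,rz [  26.5 -106.2   90.3] 0 j6 -0.92
```

```bash
python3 -m creep '[{"x":10,"y":-36.2,"z":0,"rx":0,"ry":0,"rz":0,"hand":50},{"x":10,"y":-35,"z":0,"rx":0,"ry":0,"rz":0,"hand":50},{"x":6.5,"y":-35,"z":0,"rx":0,"ry":0,"rz":0,"hand":50},{"x":0,"y":0,"z":0,"rx":0,"ry":0,"rz":0,"hand":50},{"x":0,"y":0,"z":40,"rx":0,"ry":0,"rz":0,"hand":50},{"x":0,"y":0,"z":30,"rx":0,"ry":0,"rz":0,"hand":50},{"x":0,"y":0,"z":19,"rx":0,"ry":0,"rz":0,"hand":50},{"x":0,"y":0,"z":0,"rx":0,"ry":0,"rz":0,"hand":50}]' 20;  python3 -m creep '[{"x":0,"y":0,"z":0,"rx":0,"ry":0,"rz":0,"hand":30},{"x":0,"y":0,"z":0,"rx":0,"ry":0,"rz":0,"hand":10},{"x":0,"y":0,"z":0,"rx":0,"ry":0,"rz":0,"hand":10},{"x":0,"y":0,"z":0,"rx":0,"ry":0,"rz":0,"hand":10},{"x":0,"y":0,"z":0,"rx":0,"ry":0,"rz":0,"hand":10}]' 20
```

```text
clock: 14.85
eef_pos: [458.6, 263.0, 52.2]
tcp_rot: [-3.14, -0.002, -3.141]
contact_force: [0.2, -1.2, 0.7]
opening: 0.591
grasp_force: 0.0
clock: 15.48
eef_pos: [460.0, 263.3, 54.3]
tcp_rot: [3.141, 0.001, 3.14]
contact_force: [-1.0, 0.7, 6.7]
opening: 0.175
grasp_force: 22.0
```

```bash
python3 -m creep '[{"x":-1.9,"y":-13.8,"z":0,"rx":0,"ry":0,"rz":0,"hand":10},{"x":-4.5,"y":-13.2,"z":0,"rx":0,"ry":0,"rz":0,"hand":10},{"x":-6.8,"y":-12.2,"z":0,"rx":0,"ry":0,"rz":0,"hand":10},{"x":-9,"y":-10.6,"z":0,"rx":0,"ry":0,"rz":0,"hand":10},{"x":0,"y":0,"z":0,"rx":0,"ry":0,"rz":0,"hand":10}]' 20
```

```text
clock: 16.1
eef_pos: [482.6, 212.3, 53.8]
tcp_rot: [3.142, 0.001, 3.139]
contact_force: [-0.2, -0.8, 7.1]
opening: 0.178
grasp_force: 22.5
```

```bash
python3 -m creep '[{"x":-10.7,"y":-8.9,"z":0,"rx":0,"ry":0,"rz":0,"hand":10},{"x":-12.3,"y":-6.7,"z":0,"rx":0,"ry":0,"rz":0,"hand":10},{"x":-13.2,"y":-4.3,"z":0,"rx":0,"ry":0,"rz":0,"hand":10},{"x":-13.8,"y":-1.8,"z":0,"rx":0,"ry":0,"rz":0,"hand":10},{"x":0,"y":0,"z":0,"rx":0,"ry":0,"rz":0,"hand":10}]' 20
```

```text
clock: 16.73
eef_pos: [529.6, 192.6, 53.1]
tcp_rot: [3.139, -0.004, 3.138]
contact_force: [-9.0, 12.2, 7.9]
opening: 0.175
grasp_force: 23.1
```

```bash
python3 -m creep '[{"x":-5,"y":2,"z":0,"rx":0,"ry":0,"rz":0,"hand":10},{"x":0,"y":0,"z":0,"rx":0,"ry":0,"rz":0,"hand":10}]' 20;python3 -m creep '[{"x":5,"y":0,"z":0,"rx":0,"ry":0,"rz":0,"hand":40},{"x":0,"y":0,"z":0,"rx":0,"ry":0,"rz":0,"hand":40},{"x":0,"y":0,"z":-30,"rx":0,"ry":0,"rz":0,"hand":40},{"x":0,"y":0,"z":-40,"rx":0,"ry":0,"rz":0,"hand":40},{"x":0,"y":0,"z":-20,"rx":0,"ry":0,"rz":0,"hand":40},{"x":0,"y":0,"z":0,"rx":0,"ry":0,"rz":0,"hand":40}]' 20; python3 -c "
from h import *
plan(592,-17.5,142,.131)"
```

```text
clock: 16.98
eef_pos: [530.8, 192.6, 52.4]
tcp_rot: [-3.14, -0.011, 3.139]
contact_force: [-18.6, 4.9, 14.9]
opening: 0.18
grasp_force: 24.0
clock: 17.73
eef_pos: [532.8, 193.4, 144.8]
tcp_rot: [3.141, 0.003, 3.14]
contact_force: [-0.1, -0.9, -0.5]
opening: 0.468
grasp_force: 0.0
tool dx,dy,dz,rz [ -59.6 -210.8    2.8] 3.009 j6 -1.22
```

```bash
python3 -m creep '[{"x":-12.3,"y":-42.2,"z":0,"rx":0,"ry":0,"rz":0,"hand":40},{"x":-12.3,"y":-42.2,"z":0,"rx":0,"ry":0,"rz":0,"hand":40},{"x":-12.3,"y":-42.1,"z":0,"rx":0,"ry":0,"rz":0,"hand":40},{"x":-12.3,"y":-42.1,"z":0,"rx":0,"ry":0,"rz":0,"hand":40},{"x":-12.3,"y":-42.1,"z":0,"rx":0,"ry":0,"rz":0,"hand":40},{"x":0,"y":0,"z":0,"rx":0,"ry":0,"rz":-0.13,"hand":40},{"x":0,"y":0,"z":0,"rx":0,"ry":0,"rz":0,"hand":40},{"x":0,"y":0,"z":30,"rx":0,"ry":0,"rz":0,"hand":40},{"x":0,"y":0,"z":30,"rx":0,"ry":0,"rz":0,"hand":40},{"x":0,"y":0,"z":15,"rx":0,"ry":0,"rz":0,"hand":40},{"x":0,"y":0,"z":0,"rx":0,"ry":0,"rz":0,"hand":40}]' 30; python3 -m creep '[{"x":0,"y":0,"z":0,"rx":0,"ry":0,"rz":0,"hand":10},{"x":0,"y":0,"z":0,"rx":0,"ry":0,"rz":0,"hand":10},{"x":0,"y":0,"z":0,"rx":0,"ry":0,"rz":0,"hand":10},{"x":0,"y":0,"z":0,"rx":0,"ry":0,"rz":0,"hand":10}]' 30
```

```text
clock: 19.1
eef_pos: [591.5, -17.2, 67.2]
tcp_rot: [3.141, -0.002, -3.014]
contact_force: [0.2, -0.5, 0.2]
opening: 0.468
grasp_force: 0.0
clock: 19.6
eef_pos: [593.3, -17.5, 69.4]
tcp_rot: [-3.142, 0.002, -3.014]
contact_force: [-1.0, 1.8, 6.2]
opening: 0.173
grasp_force: 29.8
```

Gripped. Trying the -y direction first (tool y -).

```bash
python3 -m creep '[{"x":0,"y":-4,"z":0,"rx":0,"ry":0,"rz":0,"hand":10},{"x":0,"y":-4,"z":0,"rx":0,"ry":0,"rz":0,"hand":10},{"x":0,"y":0,"z":0,"rx":0,"ry":0,"rz":0,"hand":10}]' 30
```

```text
clock: 19.98
eef_pos: [594.5, -25.8, 69.5]
tcp_rot: [-3.141, 0.002, -3.014]
contact_force: [0.7, -0.3, 5.6]
opening: 0.181
grasp_force: 29.9
```

```bash
python3 -m creep '[{"x":0,"y":-10,"z":0,"rx":0,"ry":0,"rz":0,"hand":10},{"x":0,"y":-10,"z":0,"rx":0,"ry":0,"rz":0,"hand":10},{"x":0,"y":-10,"z":0,"rx":0,"ry":0,"rz":0,"hand":10},{"x":0,"y":-8,"z":0,"rx":0,"ry":0,"rz":0,"hand":10},{"x":0,"y":-4,"z":0,"rx":0,"ry":0,"rz":0,"hand":10},{"x":0,"y":0,"z":0,"rx":0,"ry":0,"rz":0,"hand":10}]' 30
```

```text
clock: 20.72
eef_pos: [599.9, -65.0, 69.4]
tcp_rot: [3.138, 0.002, -3.015]
contact_force: [2.0, 14.4, 8.2]
opening: 0.177
grasp_force: 30.5
```

```bash
python3 -m creep '[{"x":0,"y":-2,"z":0,"rx":0,"ry":0,"rz":0,"hand":10},{"x":0,"y":0,"z":0,"rx":0,"ry":0,"rz":0,"hand":10}]' 30|sed -n '2p;4p'; python3 -m creep '[{"x":0,"y":2,"z":0,"rx":0,"ry":0,"rz":0,"hand":60},{"x":0,"y":0,"z":0,"rx":0,"ry":0,"rz":0,"hand":60},{"x":0,"y":0,"z":-40,"rx":0,"ry":0,"rz":0,"hand":70},{"x":0,"y":0,"z":-40,"rx":0,"ry":0,"rz":0,"hand":70},{"x":45,"y":40,"z":-20,"rx":0,"ry":0,"rz":0,"hand":70},{"x":45,"y":40,"z":0,"rx":0,"ry":0,"rz":0,"hand":70},{"x":45,"y":40,"z":0,"rx":0,"ry":0,"rz":0,"hand":70},{"x":35,"y":45,"z":0,"rx":0,"ry":0,"rz":0,"hand":70},{"x":0,"y":45,"z":0,"rx":0,"ry":0,"rz":0,"hand":70},{"x":0,"y":45,"z":0,"rx":0,"ry":0,"rz":0,"hand":70},{"x":0,"y":0,"z":0,"rx":0,"ry":0,"rz":0,"hand":70}]' 30
python3 - <<'E'
from h import *
crop("top",200,138,200,150,4,"pics/d1.png")
E
```

```text
eef_pos: [599.9, -65.0, 69.4]
contact_force: [0.8, 23.6, 8.8]
clock: 22.35
eef_pos: [398.2, 165.3, 168.2]
tcp_rot: [3.141, 0.001, -3.01]
contact_force: [0.6, -0.7, -0.0]
opening: 0.822
grasp_force: 0.0
```

View pics/d1.png

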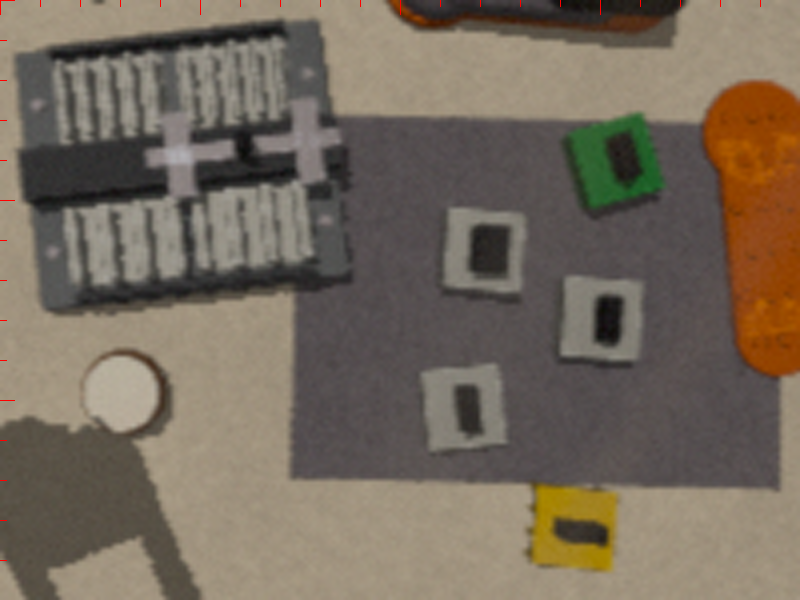

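Keeper is back: tabs are now at (180,150) and (308,140), clear of the banks. Blocks are unmoved. Coarse block first.

```bash
python3 -c "
from h import *
plan(526,-257.5,142,3.0986)"
```

```text
tool dx,dy,dz,rz [ -71.8 -434.5   26. ] 0.174 j6 -1.31
```

```bash
python3 -m creep '[{"x":-7.2,"y":-43.5,"z":0,"rx":0,"ry":0,"rz":0,"hand":60},{"x":-7.2,"y":-43.5,"z":0,"rx":0,"ry":0,"rz":0,"hand":60},{"x":-7.2,"y":-43.5,"z":0,"rx":0,"ry":0,"rz":0,"hand":60},{"x":-7.2,"y":-43.5,"z":0,"rx":0,"ry":0,"rz":0,"hand":60},{"x":-7.2,"y":-43.5,"z":0,"rx":0,"ry":0,"rz":0,"hand":60},{"x":-7.2,"y":-43.5,"z":0,"rx":0,"ry":0,"rz":0,"hand":60},{"x":-7.2,"y":-43.5,"z":0,"rx":0,"ry":0,"rz":0,"hand":60},{"x":-7.2,"y":-43.5,"z":0,"rx":0,"ry":0,"rz":0,"hand":60},{"x":-7.2,"y":-43.5,"z":0,"rx":0,"ry":0,"rz":0,"hand":60},{"x":-7.2,"y":-43.5,"z":0,"rx":0,"ry":0,"rz":0,"hand":60},{"x":0,"y":0,"z":26,"rx":0,"ry":0,"rz":0.174,"hand":60},{"x":0,"y":0,"z":0,"rx":0,"ry":0,"rz":0,"hand":60}]' 40;python3 -c "
from h import *
plan(526,-257.5,17,3.0986)"
```

```text
clock: 23.9
eef_pos: [522.8, -259.7, 140.1]
tcp_rot: [3.14, -0.004, 3.094]
contact_force: [0.2, 0.1, -0.2]
opening: 0.699
grasp_force: 0.0
tool dx,dy,dz,rz [ -3.1   2.4 123.1] -0.004 j6 -1.99
```

```bash
python3 -m creep '[{"x":0,"y":0,"z":40,"rx":0,"ry":0,"rz":0,"hand":60},{"x":0,"y":0,"z":20,"rx":0,"ry":0,"rz":0,"hand":60},{"x":0,"y":0,"z":0,"rx":0,"ry":0,"rz":0,"hand":60},{"x":0,"y":0,"z":0,"rx":0,"ry":0,"rz":0,"hand":60}]' 40;python3 -c "
from h import *
plan(526,-257.5,17,3.0986)"
```

```text
clock: 24.4
eef_pos: [525.9, -259.2, 83.4]
tcp_rot: [-3.141, 0.001, 3.098]
contact_force: [0.1, -0.5, 0.4]
opening: 0.7
grasp_force: 0.0
tool dx,dy,dz,rz [-0.   1.7 66.4] -0.001 j6 -1.99
```

```bash
python3 -m creep '[{"x":0,"y":1.5,"z":30,"rx":0,"ry":0,"rz":0,"hand":60},{"x":0,"y":0,"z":24,"rx":0,"ry":0,"rz":0,"hand":60},{"x":0,"y":0,"z":12,"rx":0,"ry":0,"rz":0,"hand":60},{"x":0,"y":0,"z":0,"rx":0,"ry":0,"rz":0,"hand":60}]' 40; python3 -m creep '[{"x":0,"y":0,"z":0,"rx":0,"ry":0,"rz":0,"hand":20},{"x":0,"y":0,"z":0,"rx":0,"ry":0,"rz":0,"hand":15},{"x":0,"y":0,"z":0,"rx":0,"ry":0,"rz":0,"hand":15},{"x":0,"y":0,"z":0,"rx":0,"ry":0,"rz":0,"hand":15},{"x":0,"y":0,"z":0,"rx":0,"ry":0,"rz":0,"hand":15}]' 60; python3 -m creep '[{"x":0,"y":0,"z":-20,"rx":0,"ry":0,"rz":0,"hand":15},{"x":0,"y":0,"z":-30,"rx":0,"ry":0,"rz":0,"hand":15},{"x":0,"y":0,"z":-40,"rx":0,"ry":0,"rz":0,"hand":15},{"x":0,"y":0,"z":-40,"rx":0,"ry":0,"rz":0,"hand":15},{"x":0,"y":0,"z":-15,"rx":0,"ry":0,"rz":-0.174,"hand":15},{"x":0,"y":0,"z":0,"rx":0,"ry":0,"rz":0,"hand":15},{"x":0,"y":0,"z":0,"rx":0,"ry":0,"rz":0,"hand":15}]' 60; python3 -c "
from h import *
plan(542.2,-72.7,160,3.273)"
```

```text
clock: 24.9
eef_pos: [525.5, -257.3, 16.3]
tcp_rot: [3.142, -0.0, 3.096]
contact_force: [0.5, -0.2, 0.4]
opening: 0.702
grasp_force: 0.0
clock: 25.52
eef_pos: [526.3, -258.0, 17.1]
tcp_rot: [-3.141, 0.002, 3.096]
contact_force: [-1.3, -3.5, 6.6]
opening: 0.295
grasp_force: 63.7
clock: 26.4
eef_pos: [524.5, -256.7, 159.8]
tcp_rot: [3.14, -0.002, -3.017]
contact_force: [-0.3, 0.0, -4.0]
opening: 0.293
grasp_force: 62.3
tool dx,dy,dz,rz [-40.4 180.4  -0.2] -0.007 j6 -2.15
```

```bash
python3 -m creep '[{"x":-8.1,"y":36.1,"z":0,"rx":0,"ry":0,"rz":0,"hand":15},{"x":-8.1,"y":36.1,"z":0,"rx":0,"ry":0,"rz":0,"hand":15},{"x":-8.1,"y":36.1,"z":0,"rx":0,"ry":0,"rz":0,"hand":15},{"x":-8.1,"y":36.1,"z":0,"rx":0,"ry":0,"rz":0,"hand":15},{"x":-8.1,"y":36.1,"z":0,"rx":0,"ry":0,"rz":0,"hand":15},{"x":0,"y":0,"z":0,"rx":0,"ry":0,"rz":0,"hand":15},{"x":0,"y":0,"z":35,"rx":0,"ry":0,"rz":0,"hand":15},{"x":0,"y":0,"z":25,"rx":0,"ry":0,"rz":0,"hand":15},{"x":0,"y":0,"z":0,"rx":0,"ry":0,"rz":0,"hand":15},{"x":0,"y":0,"z":0,"rx":0,"ry":0,"rz":0,"hand":15}]' 60; python3 -c "
from h import *
plan(542.2,-72.7,57,3.273)
crop('scene',190,130,133,100,6,'pics/d2.png')"
```

```text
clock: 27.65
eef_pos: [542.8, -73.6, 101.4]
tcp_rot: [-3.141, 0.0, -3.015]
contact_force: [-0.2, 0.9, -3.7]
opening: 0.293
grasp_force: 62.2
tool dx,dy,dz,rz [ 0.5  1.  44.4] -0.004 j6 -1.84
```

View pics/d2.png

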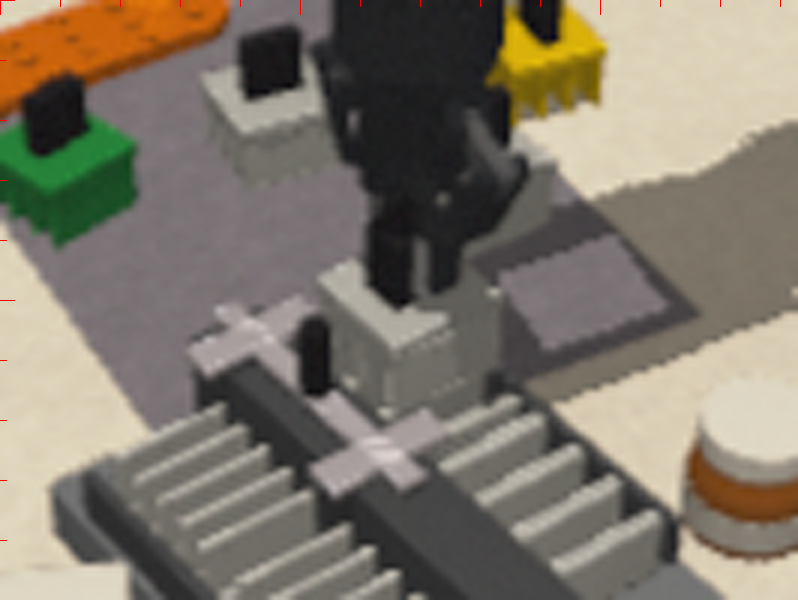

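The block hangs level over the lower-right coarse bank at (400,340). Descending.

```bash
python3 -m creep '[{"x":0.4,"y":1,"z":8,"rx":0,"ry":0,"rz":0,"hand":15},{"x":0,"y":0,"z":6,"rx":0,"ry":0,"rz":0,"hand":15},{"x":0,"y":0,"z":5,"rx":0,"ry":0,"rz":0,"hand":15},{"x":0,"y":0,"z":0,"rx":0,"ry":0,"rz":0,"hand":15}]' 60 | sed -n '2p;4p'
```

```text
eef_pos: [541.7, -72.1, 81.6]
contact_force: [0.9, -0.1, -4.4]
```

```bash
python3 -m creep '[{"x":0,"y":0,"z":6,"rx":0,"ry":0,"rz":0,"hand":15},{"x":0,"y":0,"z":6,"rx":0,"ry":0,"rz":0,"hand":15},{"x":0,"y":0,"z":0,"rx":0,"ry":0,"rz":0,"hand":15}]' 60 | sed -n '2p;4p'
```

```text
eef_pos: [541.5, -72.0, 69.4]
contact_force: [0.4, -0.3, -4.6]
```

Sliding in freely with no contact.

```bash
python3 -m creep '[{"x":0,"y":0,"z":5,"rx":0,"ry":0,"rz":0,"hand":15},{"x":0,"y":0,"z":4,"rx":0,"ry":0,"rz":0,"hand":15},{"x":0,"y":0,"z":3,"rx":0,"ry":0,"rz":0,"hand":15},{"x":0,"y":0,"z":0,"rx":0,"ry":0,"rz":0,"hand":15}]' 60 | sed -n '2p;4p'
```

```text
eef_pos: [541.8, -72.1, 57.8]
contact_force: [0.1, 0.4, -3.9]
```

```bash
python3 -m creep '[{"x":0,"y":0,"z":2,"rx":0,"ry":0,"rz":0,"hand":15},{"x":0,"y":0,"z":0,"rx":0,"ry":0,"rz":0,"hand":15}]' 60 | sed -n '2p;4p'
```

```text
eef_pos: [542.3, -72.3, 57.1]
contact_force: [-3.6, -0.8, 7.9]
```

Home. Release and go for the fine block F1.

```bash
python3 -m creep '[{"x":0,"y":0,"z":0,"rx":0,"ry":0,"rz":0,"hand":50},{"x":0,"y":0,"z":0,"rx":0,"ry":0,"rz":0,"hand":50},{"x":0,"y":0,"z":0,"rx":0,"ry":0,"rz":0,"hand":50},{"x":0,"y":0,"z":-30,"rx":0,"ry":0,"rz":0,"hand":50},{"x":0,"y":0,"z":-40,"rx":0,"ry":0,"rz":0,"hand":50},{"x":0,"y":0,"z":-20,"rx":0,"ry":0,"rz":0.17,"hand":50},{"x":0,"y":0,"z":0,"rx":0,"ry":0,"rz":0,"hand":50},{"x":0,"y":0,"z":0,"rx":0,"ry":0,"rz":0,"hand":50}]' 40|sed -n '1,4p'; python3 -c "
from h import *
plan(475,-350.5,110,3.1026)"
```

```text
clock: 30.32
eef_pos: [541.5, -72.0, 145.1]
tcp_rot: [3.141, -0.001, 3.103]
contact_force: [0.4, 1.0, -0.8]
tool dx,dy,dz,rz [  55.8 -280.8   35.1] 0.001 j6 -1.67
```

```bash
python3 -m creep '[{"x":8,"y":-40.1,"z":0,"rx":0,"ry":0,"rz":0,"hand":50},{"x":8,"y":-40.1,"z":0,"rx":0,"ry":0,"rz":0,"hand":50},{"x":8,"y":-40.1,"z":0,"rx":0,"ry":0,"rz":0,"hand":50},{"x":8,"y":-40.1,"z":0,"rx":0,"ry":0,"rz":0,"hand":50},{"x":8,"y":-40.1,"z":0,"rx":0,"ry":0,"rz":0,"hand":50},{"x":8,"y":-40.1,"z":0,"rx":0,"ry":0,"rz":0,"hand":50},{"x":8,"y":-40.1,"z":0,"rx":0,"ry":0,"rz":0,"hand":50},{"x":0,"y":0,"z":30,"rx":0,"ry":0,"rz":0,"hand":50},{"x":0,"y":0,"z":30,"rx":0,"ry":0,"rz":0,"hand":50},{"x":0,"y":0,"z":0,"rx":0,"ry":0,"rz":0,"hand":50},{"x":0,"y":0,"z":0,"rx":0,"ry":0,"rz":0,"hand":50}]' 40|sed -n '1,4p'; python3 -c "
from h import *
f=grab_frame('top');plan(475,-350.5,17,3.1026)
# F1 plate still in place? mean of dark rib pixels
for n,(u,v) in dict(F2=(467,410)).items():
    u0,v0=int(u/4+200),int(v/4+138);s=f[v0-14:v0+15,u0-14:u0+15].sum(2).astype(int);ys,xs=np.where(s<240);print(n,len(xs),xs.mean()+u0-14,ys.mean()+v0-14,(u+.5)/4+199.5,(v+.5)/4+137.5)"
```

```text
clock: 31.7
eef_pos: [474.5, -350.2, 86.2]
tcp_rot: [3.141, -0.0, 3.101]
contact_force: [0.4, -0.1, -0.3]
tool dx,dy,dz,rz [-0.1 -0.  69.8] -0.002 j6 -2.17
F2 214 317.8551401869159 240.65887850467288 316.375 240.125
```

```bash
python3 -m creep '[{"x":0,"y":0,"z":30,"rx":0,"ry":0,"rz":0,"hand":50},{"x":0,"y":0,"z":25,"rx":0,"ry":0,"rz":0,"hand":50},{"x":0,"y":0,"z":14,"rx":0,"ry":0,"rz":0,"hand":50},{"x":0,"y":0,"z":0,"rx":0,"ry":0,"rz":0,"hand":50}]' 40|sed -n '2p;4p'; python3 -m creep '[{"x":0,"y":0,"z":0,"rx":0,"ry":0,"rz":0,"hand":20},{"x":0,"y":0,"z":0,"rx":0,"ry":0,"rz":0,"hand":5},{"x":0,"y":0,"z":0,"rx":0,"ry":0,"rz":0,"hand":5},{"x":0,"y":0,"z":0,"rx":0,"ry":0,"rz":0,"hand":5},{"x":0,"y":0,"z":0,"rx":0,"ry":0,"rz":0,"hand":5}]' 60
```

```text
eef_pos: [474.4, -350.1, 17.0]
contact_force: [0.3, -0.1, 0.2]
clock: 32.88
eef_pos: [474.5, -350.5, 17.5]
tcp_rot: [-3.141, 0.0, 3.1]
contact_force: [-1.5, -1.4, 4.5]
opening: 0.153
grasp_force: 61.8
```

```bash
python3 -m creep '[{"x":0,"y":0,"z":-20,"rx":0,"ry":0,"rz":0,"hand":5},{"x":0,"y":0,"z":-30,"rx":0,"ry":0,"rz":0,"hand":5},{"x":0,"y":0,"z":-40,"rx":0,"ry":0,"rz":0,"hand":5},{"x":0,"y":0,"z":-40,"rx":0,"ry":0,"rz":0,"hand":5},{"x":0,"y":0,"z":-25,"rx":0,"ry":0,"rz":-0.172,"hand":5},{"x":0,"y":0,"z":0,"rx":0,"ry":0,"rz":0,"hand":5},{"x":0,"y":0,"z":0,"rx":0,"ry":0,"rz":0,"hand":5}]' 60; python3 -c "
from h import *
plan(657.2,-57.5,170,3.273)"
```

```text
clock: 33.75
eef_pos: [473.6, -349.6, 170.5]
tcp_rot: [3.14, -0.002, -3.015]
contact_force: [-0.0, 0.3, -2.7]
opening: 0.156
grasp_force: 60.7
tool dx,dy,dz,rz [-219.   266.5    0.5] -0.005 j6 -2.34
```

```bash
python3 -m creep '[{"x":-27.3,"y":33.2,"z":0,"rx":0,"ry":0,"rz":0,"hand":5},{"x":-27.3,"y":33.2,"z":0,"rx":0,"ry":0,"rz":0,"hand":5},{"x":-27.3,"y":33.2,"z":0,"rx":0,"ry":0,"rz":0,"hand":5},{"x":-27.3,"y":33.2,"z":0,"rx":0,"ry":0,"rz":0,"hand":5},{"x":-27.3,"y":33.2,"z":0,"rx":0,"ry":0,"rz":0,"hand":5},{"x":-27.3,"y":33.2,"z":0,"rx":0,"ry":0,"rz":0,"hand":5},{"x":-27.3,"y":33.2,"z":0,"rx":0,"ry":0,"rz":0,"hand":5},{"x":-27.3,"y":33.2,"z":0,"rx":0,"ry":0,"rz":0,"hand":5},{"x":0,"y":0,"z":0,"rx":0,"ry":0,"rz":0,"hand":5},{"x":0,"y":0,"z":35,"rx":0,"ry":0,"rz":0,"hand":5},{"x":0,"y":0,"z":30,"rx":0,"ry":0,"rz":0,"hand":5},{"x":0,"y":0,"z":0,"rx":0,"ry":0,"rz":0,"hand":5},{"x":0,"y":0,"z":0,"rx":0,"ry":0,"rz":0,"hand":5}]' 60; python3 -c "
from h import *
plan(657.2,-57.5,57,3.273)"
```

```text
clock: 35.38
eef_pos: [656.5, -59.0, 107.4]
tcp_rot: [-3.142, -0.0, -3.013]
contact_force: [-0.3, 0.6, -2.3]
opening: 0.156
grasp_force: 60.5
tool dx,dy,dz,rz [-0.9  1.4 50.4] -0.002 j6 -1.79
```

```bash
python3 -m creep '[{"x":-0.9,"y":1.5,"z":10,"rx":0,"ry":0,"rz":0,"hand":5},{"x":0,"y":0,"z":8,"rx":0,"ry":0,"rz":0,"hand":5},{"x":0,"y":0,"z":6,"rx":0,"ry":0,"rz":0,"hand":5},{"x":0,"y":0,"z":0,"rx":0,"ry":0,"rz":0,"hand":5}]' 60 | sed -n '2p;4p'
```

```text
eef_pos: [656.7, -56.9, 82.4]
contact_force: [-0.3, -0.2, -3.4]
```

```bash
python3 -m creep '[{"x":0,"y":0,"z":6,"rx":0,"ry":0,"rz":0,"hand":5},{"x":0,"y":0,"z":6,"rx":0,"ry":0,"rz":0,"hand":5},{"x":0,"y":0,"z":0,"rx":0,"ry":0,"rz":0,"hand":5}]' 60 | sed -n '2p;4p'
```

```text
eef_pos: [656.6, -56.9, 70.4]
contact_force: [0.4, 0.2, -2.7]
```

```bash
python3 -m creep '[{"x":0,"y":0,"z":5,"rx":0,"ry":0,"rz":0,"hand":5},{"x":0,"y":0,"z":5,"rx":0,"ry":0,"rz":0,"hand":5},{"x":0,"y":0,"z":0,"rx":0,"ry":0,"rz":0,"hand":5}]' 60 | sed -n '2p;4p'
```

```text
eef_pos: [656.7, -56.9, 60.5]
contact_force: [0.2, 0.4, -4.2]
```

```bash
python3 -m creep '[{"x":0,"y":0,"z":2.5,"rx":0,"ry":0,"rz":0,"hand":5},{"x":0,"y":0,"z":2.5,"rx":0,"ry":0,"rz":0,"hand":5},{"x":0,"y":0,"z":0,"rx":0,"ry":0,"rz":0,"hand":5}]' 60 | sed -n '2p;4p'
```

```text
eef_pos: [657.4, -57.1, 57.5]
contact_force: [-5.2, -0.7, 8.9]
```

Home. Now F2.

```bash
python3 -m creep '[{"x":0,"y":0,"z":0,"rx":0,"ry":0,"rz":0,"hand":40},{"x":0,"y":0,"z":0,"rx":0,"ry":0,"rz":0,"hand":50},{"x":0,"y":0,"z":0,"rx":0,"ry":0,"rz":0,"hand":50},{"x":0,"y":0,"z":-30,"rx":0,"ry":0,"rz":0,"hand":50},{"x":0,"y":0,"z":-40,"rx":0,"ry":0,"rz":0,"hand":50},{"x":0,"y":0,"z":-40,"rx":0,"ry":0,"rz":0,"hand":50},{"x":0,"y":0,"z":0,"rx":0,"ry":0,"rz":0,"hand":50},{"x":0,"y":0,"z":0,"rx":0,"ry":0,"rz":0,"hand":50}]' 40|sed -n '1,4p'; python3 -c "
from h import *
plan(401.8,-242.3,100,3.268)"
```

```text
clock: 38.0
eef_pos: [656.7, -56.9, 165.6]
tcp_rot: [3.141, -0.001, -3.011]
contact_force: [-1.3, -0.4, -0.7]
tool dx,dy,dz,rz [ 276.9 -150.8   65.6] 0.004 j6 -1.79
```

```bash
python3 -m creep '[{"x":39.5,"y":-21.5,"z":0,"rx":0,"ry":0,"rz":0,"hand":50},{"x":39.5,"y":-21.5,"z":0,"rx":0,"ry":0,"rz":0,"hand":50},{"x":39.5,"y":-21.5,"z":0,"rx":0,"ry":0,"rz":0,"hand":50},{"x":39.5,"y":-21.5,"z":0,"rx":0,"ry":0,"rz":0,"hand":50},{"x":39.5,"y":-21.6,"z":0,"rx":0,"ry":0,"rz":0,"hand":50},{"x":39.5,"y":-21.6,"z":0,"rx":0,"ry":0,"rz":0,"hand":50},{"x":39.9,"y":-21.6,"z":0,"rx":0,"ry":0,"rz":0,"hand":50},{"x":0,"y":0,"z":40,"rx":0,"ry":0,"rz":0,"hand":50},{"x":0,"y":0,"z":35,"rx":0,"ry":0,"rz":0,"hand":50},{"x":0,"y":0,"z":0,"rx":0,"ry":0,"rz":0,"hand":50},{"x":0,"y":0,"z":0,"rx":0,"ry":0,"rz":0,"hand":50}]' 40|sed -n '1,4p'; python3 -c "
from h import *
plan(401.8,-242.3,17,3.268)
s=4
f=grab_frame('top')[138:288,200:400,::-1];cv2.imwrite('pics/e1.png',cv2.resize(f,None,fx=4,fy=4,interpolation=2))"
```

```text
clock: 39.38
eef_pos: [402.3, -242.4, 91.3]
tcp_rot: [3.141, -0.0, -3.011]
contact_force: [0.4, -0.9, -0.0]
tool dx,dy,dz,rz [ 0.5  0.1 74.3] 0.004 j6 -2.25
```

View pics/e1.png

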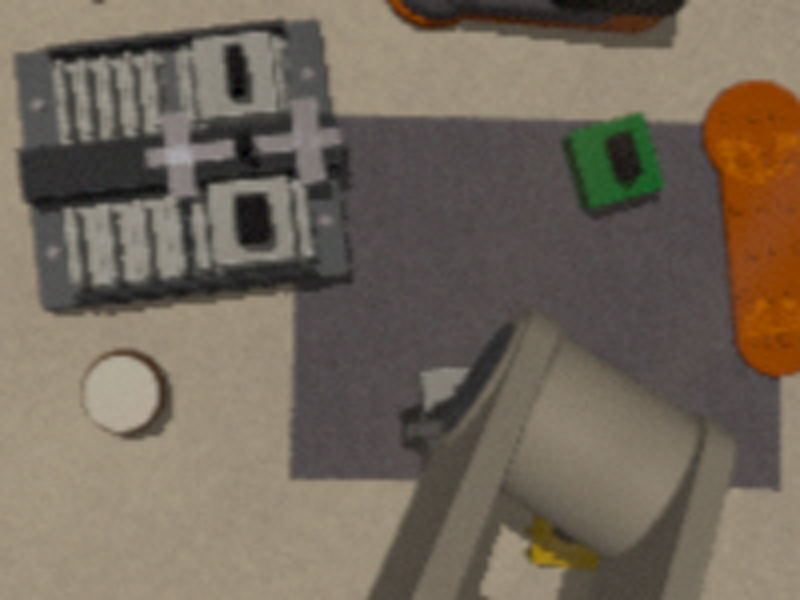

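Both blocks are seated, at (237,75) and (252,222). F2's plate corner at (421,370) is unmoved, so I'll grasp it.

```bash
python3 -m creep '[{"x":0.3,"y":0,"z":34,"rx":0,"ry":0,"rz":0,"hand":50},{"x":0,"y":0,"z":26,"rx":0,"ry":0,"rz":0,"hand":50},{"x":0,"y":0,"z":14,"rx":0,"ry":0,"rz":0,"hand":50},{"x":0,"y":0,"z":0,"rx":0,"ry":0,"rz":0,"hand":50}]' 40|sed -n '2p;4p'; python3 -m creep '[{"x":0,"y":0,"z":0,"rx":0,"ry":0,"rz":0,"hand":20},{"x":0,"y":0,"z":0,"rx":0,"ry":0,"rz":0,"hand":5},{"x":0,"y":0,"z":0,"rx":0,"ry":0,"rz":0,"hand":5},{"x":0,"y":0,"z":0,"rx":0,"ry":0,"rz":0,"hand":5},{"x":0,"y":0,"z":0,"rx":0,"ry":0,"rz":0,"hand":5}]' 60;  python3 -m creep '[{"x":0,"y":0,"z":-20,"rx":0,"ry":0,"rz":0,"hand":5},{"x":0,"y":0,"z":-30,"rx":0,"ry":0,"rz":0,"hand":5},{"x":0,"y":0,"z":-40,"rx":0,"ry":0,"rz":0,"hand":5},{"x":0,"y":0,"z":-40,"rx":0,"ry":0,"rz":0,"hand":5},{"x":0,"y":0,"z":-25,"rx":0,"ry":0,"rz":0,"hand":5},{"x":0,"y":0,"z":0,"rx":0,"ry":0,"rz":0,"hand":5},{"x":0,"y":0,"z":0,"rx":0,"ry":0,"rz":0,"hand":5}]' 60; python3 -c "
from h import *
plan(644.2,41.7,170,3.273)"
```

```text
eef_pos: [402.0, -242.4, 17.1]
contact_force: [-0.0, 0.4, -0.5]
clock: 40.55
eef_pos: [402.4, -242.9, 17.7]
tcp_rot: [-3.141, 0.001, -3.011]
contact_force: [-0.8, -0.8, 6.3]
opening: 0.153
grasp_force: 62.1
clock: 41.42
eef_pos: [401.0, -241.9, 170.8]
tcp_rot: [3.14, -0.002, -3.011]
contact_force: [-0.5, -0.4, -3.7]
opening: 0.153
grasp_force: 60.7
tool dx,dy,dz,rz [-278.   249.6    0.8] -0.001 j6 -2.25
```

```bash
python3 -c "
from h import *
print(px2w('top',345*.64,185*.64,0),px2w('top',330*.64,158*.64,190),px2w('top',325*.64,178*.64,190))"
python3 -m creep '[{"x":-34.7,"y":31.2,"z":0,"rx":0,"ry":0,"rz":0,"hand":5},{"x":-34.7,"y":31.2,"z":0,"rx":0,"ry":0,"rz":0,"hand":5},{"x":-34.7,"y":31.2,"z":0,"rx":0,"ry":0,"rz":0,"hand":5},{"x":-34.7,"y":31.2,"z":0,"rx":0,"ry":0,"rz":0,"hand":5},{"x":0,"y":0,"z":0,"rx":0,"ry":0,"rz":0,"hand":5}]' 60 | sed -n '2p'
```

```text
[797.64912878  72.56774876   0.        ] [796.79671073  82.5699881  190.        ] [759.24183624  90.58364999 190.        ]
eef_pos: [524.1, -98.3, 170.1]
```

```bash
python3 -m creep '[{"x":-34.7,"y":31.2,"z":0,"rx":0,"ry":0,"rz":0,"hand":5},{"x":-34.7,"y":31.2,"z":0,"rx":0,"ry":0,"rz":0,"hand":5},{"x":-34.7,"y":31.2,"z":0,"rx":0,"ry":0,"rz":0,"hand":5},{"x":-34.7,"y":31.2,"z":0,"rx":0,"ry":0,"rz":0,"hand":5},{"x":0,"y":0,"z":0,"rx":0,"ry":0,"rz":0,"hand":5},{"x":0,"y":0,"z":35,"rx":0,"ry":0,"rz":0,"hand":5},{"x":0,"y":0,"z":30,"rx":0,"ry":0,"rz":0,"hand":5},{"x":0,"y":0,"z":0,"rx":0,"ry":0,"rz":0,"hand":5},{"x":0,"y":0,"z":0,"rx":0,"ry":0,"rz":0,"hand":5}]' 60; python3 -c "
from h import *
plan(644.2,41.7,57,3.273)"
```

```text
clock: 43.18
eef_pos: [644.7, 40.4, 107.5]
tcp_rot: [-3.141, -0.0, -3.012]
contact_force: [1.0, -0.9, -3.9]
opening: 0.153
grasp_force: 60.6
tool dx,dy,dz,rz [ 0.3  1.4 50.5] -0.002 j6 -1.64
```

```bash
python3 -m creep '[{"x":0.3,"y":1.4,"z":10,"rx":0,"ry":0,"rz":0,"hand":5},{"x":0,"y":0,"z":8,"rx":0,"ry":0,"rz":0,"hand":5},{"x":0,"y":0,"z":6,"rx":0,"ry":0,"rz":0,"hand":5},{"x":0,"y":0,"z":0,"rx":0,"ry":0,"rz":0,"hand":5}]' 60 | sed -n '2p;4p'
```

```text
eef_pos: [643.8, 42.4, 82.4]
contact_force: [0.2, 0.3, -2.6]
```

```bash
python3 -m creep '[{"x":0,"y":0,"z":6,"rx":0,"ry":0,"rz":0,"hand":5},{"x":0,"y":0,"z":6,"rx":0,"ry":0,"rz":0,"hand":5},{"x":0,"y":0,"z":0,"rx":0,"ry":0,"rz":0,"hand":5}]' 60 | sed -n '2p;4p'
```

```text
eef_pos: [643.7, 42.4, 70.4]
contact_force: [-0.2, 0.3, -3.0]
```

```bash
python3 -m creep '[{"x":0,"y":0,"z":5,"rx":0,"ry":0,"rz":0,"hand":5},{"x":0,"y":0,"z":5,"rx":0,"ry":0,"rz":0,"hand":5},{"x":0,"y":0,"z":0,"rx":0,"ry":0,"rz":0,"hand":5}]' 60 | sed -n '2p;4p'
```

```text
eef_pos: [643.8, 42.4, 60.5]
contact_force: [-0.4, 0.8, -3.6]
```

```bash
python3 -m creep '[{"x":0,"y":0,"z":2.5,"rx":0,"ry":0,"rz":0,"hand":5},{"x":0,"y":0,"z":2.5,"rx":0,"ry":0,"rz":0,"hand":5},{"x":0,"y":0,"z":0,"rx":0,"ry":0,"rz":0,"hand":5}]' 60 | sed -n '2p;4p'
```

```text
eef_pos: [644.5, 42.3, 57.6]
contact_force: [-5.3, -2.0, 9.3]
```

Home. Release and go to the keeper knob.

```bash
python3 -m creep '[{"x":0,"y":0,"z":0,"rx":0,"ry":0,"rz":0,"hand":40},{"x":0,"y":0,"z":0,"rx":0,"ry":0,"rz":0,"hand":40},{"x":0,"y":0,"z":0,"rx":0,"ry":0,"rz":0,"hand":40},{"x":0,"y":0,"z":-30,"rx":0,"ry":0,"rz":0,"hand":40},{"x":0,"y":0,"z":-40,"rx":0,"ry":0,"rz":0,"hand":40},{"x":0,"y":0,"z":-30,"rx":0,"ry":0,"rz":0,"hand":40},{"x":0,"y":0,"z":0,"rx":0,"ry":0,"rz":0,"hand":40},{"x":0,"y":0,"z":0,"rx":0,"ry":0,"rz":0,"hand":40}]' 30|sed -n '1,4p'; python3 -c "
from h import *
plan(600,-65,69,3.273)"
```

```text
clock: 45.8
eef_pos: [643.7, 42.4, 155.2]
tcp_rot: [3.142, -0.001, -3.011]
contact_force: [0.1, 0.1, -0.0]
tool dx,dy,dz,rz [  57.3 -100.8   86.2] -0.001 j6 -1.64
```

```bash
python3 -m creep '[{"x":19.1,"y":-33.6,"z":0,"rx":0,"ry":0,"rz":0,"hand":40},{"x":19.1,"y":-33.6,"z":0,"rx":0,"ry":0,"rz":0,"hand":40},{"x":19.1,"y":-33.6,"z":0,"rx":0,"ry":0,"rz":0,"hand":40},{"x":0,"y":0,"z":0,"rx":0,"ry":0,"rz":0,"hand":40},{"x":0,"y":0,"z":35,"rx":0,"ry":0,"rz":0,"hand":40},{"x":0,"y":0,"z":32,"rx":0,"ry":0,"rz":0,"hand":40},{"x":0,"y":0,"z":19,"rx":0,"ry":0,"rz":0,"hand":40},{"x":0,"y":0,"z":0,"rx":0,"ry":0,"rz":0,"hand":40}]' 30|sed -n '2p;4p'; python3 -m creep '[{"x":0,"y":0,"z":0,"rx":0,"ry":0,"rz":0,"hand":10},{"x":0,"y":0,"z":0,"rx":0,"ry":0,"rz":0,"hand":10},{"x":0,"y":0,"z":0,"rx":0,"ry":0,"rz":0,"hand":10},{"x":0,"y":0,"z":0,"rx":0,"ry":0,"rz":0,"hand":10}]' 30; python3 -m creep '[{"x":0,"y":8,"z":0,"rx":0,"ry":0,"rz":0,"hand":10},{"x":0,"y":8,"z":0,"rx":0,"ry":0,"rz":0,"hand":10},{"x":0,"y":0,"z":0,"rx":0,"ry":0,"rz":0,"hand":10}]' 30
```

```text
eef_pos: [599.3, -64.3, 68.3]
contact_force: [0.1, -0.5, -0.3]
clock: 47.3
eef_pos: [601.4, -64.7, 71.2]
tcp_rot: [-3.142, 0.002, -3.011]
contact_force: [0.6, 2.7, 6.7]
opening: 0.174
grasp_force: 29.9
clock: 47.68
eef_pos: [599.3, -49.0, 71.2]
tcp_rot: [-3.141, 0.002, -3.011]
contact_force: [-0.3, 2.1, 6.2]
opening: 0.177
grasp_force: 30.2
```

```bash
python3 -m creep '[{"x":0,"y":8,"z":0,"rx":0,"ry":0,"rz":0,"hand":10},{"x":0,"y":8,"z":0,"rx":0,"ry":0,"rz":0,"hand":10},{"x":0,"y":8,"z":0,"rx":0,"ry":0,"rz":0,"hand":10},{"x":0,"y":7,"z":0,"rx":0,"ry":0,"rz":0,"hand":10},{"x":0,"y":0,"z":0,"rx":0,"ry":0,"rz":0,"hand":10}]' 30 | sed -n '2p;4p';python3 -m creep '[{"x":0,"y":3,"z":0,"rx":0,"ry":0,"rz":0,"hand":10},{"x":0,"y":2,"z":0,"rx":0,"ry":0,"rz":0,"hand":10},{"x":0,"y":0,"z":0,"rx":0,"ry":0,"rz":0,"hand":10}]' 30 | sed -n '2p;4p'
```

```text
eef_pos: [594.9, -18.2, 71.2]
contact_force: [-1.4, 2.3, 8.1]
eef_pos: [594.5, -15.1, 71.2]
contact_force: [-1.1, -8.2, 7.7]
```

```bash
python3 -m creep '[{"x":0,"y":-0.5,"z":0,"rx":0,"ry":0,"rz":0,"hand":40},{"x":0,"y":0,"z":0,"rx":0,"ry":0,"rz":0,"hand":40},{"x":0,"y":0,"z":0,"rx":0,"ry":0,"rz":0,"hand":40},{"x":0,"y":0,"z":-30,"rx":0,"ry":0,"rz":0,"hand":40},{"x":0,"y":0,"z":-40,"rx":0,"ry":0,"rz":0,"hand":40},{"x":0,"y":0,"z":-30,"rx":0,"ry":0,"rz":0,"hand":40},{"x":40,"y":-40,"z":0,"rx":0,"ry":0,"rz":0,"hand":40},{"x":40,"y":-40,"z":0,"rx":0,"ry":0,"rz":0,"hand":40},{"x":40,"y":-40,"z":0,"rx":0,"ry":0,"rz":0,"hand":40},{"x":40,"y":-40,"z":0,"rx":0,"ry":0,"rz":0,"hand":40},{"x":0,"y":-40,"z":0,"rx":0,"ry":0,"rz":0,"hand":40},{"x":0,"y":0,"z":0,"rx":0,"ry":0,"rz":0,"hand":40},{"x":0,"y":0,"z":0,"rx":0,"ry":0,"rz":0,"hand":40}]' 30; python3 -c "
from h import *
f=grab_frame('top')[110:260,90:290,::-1];cv2.imwrite('pics/f1.png',cv2.resize(f,None,fx=4,fy=4,interpolation=2))"
```

```text
clock: 50.3
eef_pos: [460.9, -232.5, 169.8]
tcp_rot: [3.141, -0.0, -3.012]
contact_force: [0.8, -0.4, -0.1]
opening: 0.473
grasp_force: 0.0
```

View pics/f1.png

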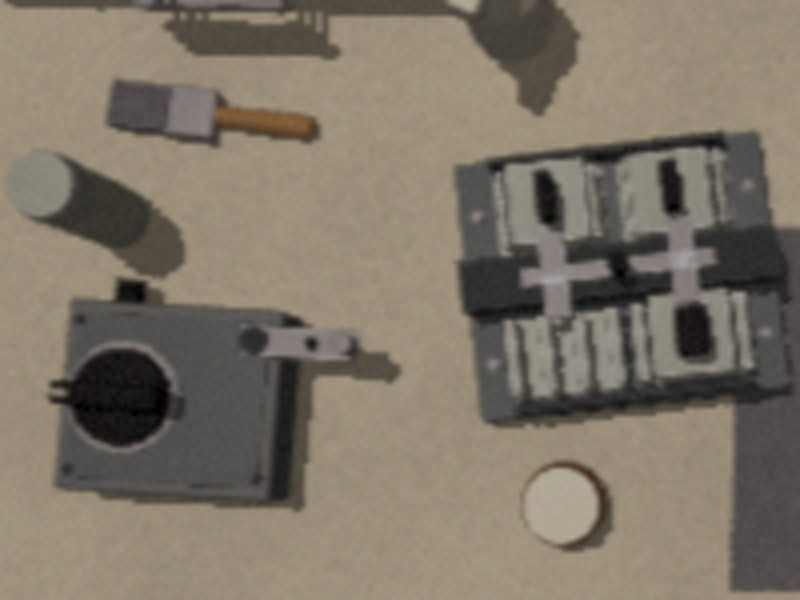

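The final view shows everything as asked. The handle is square to the hasp edge at (120,395) and the hasp is straight out at (300,342). All three blocks are seated at (548,200), (672,190) and (692,330), with the keeper tabs over the plates at (555,275) and (683,260).

```bash
python3 -c "
from rig import *
print(sign_off())"
```

```text
the job is handed in; nothing more can be done
None
```

I handed the job in at about 50 s: isolator off, hasp swung out, all three blocks fully home in matching banks and the keeper fully across, with no bystander touched as far as I could see; no verdict came back from the hand-in.

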